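# Tip the used jar caps into the hooded bin and pin the tray lock

## Robot

A 7-joint arm with a two-finger parallel gripper is mounted at the origin on a cart in front of the work surface, level with it; the furniture and walls round the work are solid. World frame = base frame: x ahead of the robot, y to its left, z up, the work surface at z = 0. Lengths are in m, angles in rad, forces in N, time in s.
With the tool pointing down it reaches from about 0.425 to 0.875 m from the base axis. Payload 8.4 kg.
Tool frame: the origin (TCP) lies at the very end of the fingers, on their centre line; the grasp point (between the pads) lies 19 mm behind it; z points along the fingers, y is the line along which they close (so a half turn about z gives the same grasp; the last joint's range is limited). The gripper opens to 87 mm and grips with 3 to 60 N. Pads are 19 mm wide; open, the fingers measure 117 mm over their backs; the gripper's body (75 mm by 190 mm) begins 51 mm behind the grasp point.
Start: joints at [1.151, 0.333, 0.04, 1.465, -0.013, 1.343, -0.059], TCP at [0.205, -0.617, 0.223] pointing down, gripper open.
Joint ranges: [-2.58, 2.58], [-0.38, 2.09], [-1.3, 1.39], [0.25, 2.4], [-1.5, 4.64], [0.08, 2.09], [-2.65, 2.65]. Speed limits (rad/s): [2.22, 2.22, 2.79, 2.79, 3.14, 3.14, 3.14].

## Interface

Orientations are given as a rotation vector (axis times angle).
In Python, from station import r, optics gives the robot as it stands.
- The arm moves only by the tool jog_arm, never from a script. Its argument "series" is text: rows parted by semicolons, each of 7 numbers parted by spaces: the turn, a rotation vector about the tool's x, y, z each as a share of 5 degrees, from -1 to 1, then the shift along the tool's x, y, z each as a share of 2.5 cm, from -1 to 1, then the closure, from -1 (fully open) to 1 (shut). In form: rx ry rz tx ty tz claw; .... A call has 1 to 5 rows; each row shifts and turns the commanded pose from where the row before left it, along the tool's axes as they then stand; what a row does not reach is not made up. A row lasts 1/12 s, in which the tool goes at most 41.7 mm and 7.16 degrees, less where a joint would pass 70% of its speed; a pose out of reach is approached as far as the arm can. A call with a number of a shift or a turn outside -1 to 1 is refused whole. A call with a gripper value outside its range is refused whole. The fingers move at their own pace and stop on an object; the grip force is fixed at half the most. Time passes only in rows, so rows that do not move let the fingers close. It gives the time, the measured TCP pose, the force, the opening and the grip force at its end, in the units of the state.
- r.get_obs(): the state, without advancing time (a new reading comes with each control period).
- optics.snapshot(name): name is "scene" or "top"; returns (picture, depth): 400x640x3 uint8, red, green, blue; 400x640 float32, m along the optical axis (not along the pixel's ray), 0 where there is no reading.
- optics.get_calibration(name): a dict with "mtx" (3x3 intrinsics, pixels), "k1" (the pictures are not rectified: a ray, as slopes to the right and down, at radius r is drawn at 1 + k1 r^2 times it, then the intrinsics apply), "world_to_cam" (4x4, takes a point from world to camera coordinates). Camera axes: x right, y up, looking along -z (the intrinsics and any distortion apply to the point x, -y, -z); pixel columns grow to the right and rows downward; lengths in m; the calibration is good to about 2 mm. A picture is of the moment at which its call begins. get_calibration takes no time and is no camera call.
- r.job_done(): hands the job in; it is judged then, once.
The state is a dict: "time": time; "joint_positions": joint angles; "joint_velocities": joint speeds; "joint_efforts": joint torques, N m; "tcp_pos": TCP position; "eef_rot": TCP orientation; "ft_force": force on the tool from outside, world axes, zero at the start; "moment": the same for the moment, N m; "width": finger opening in m; "finger_force": force on a finger pad.
Only numpy, scipy, OpenCV 4.12 (cv2) and the standard library are available. Lean on these libraries where they do the work, as an engineer would, in place of code of your own. Each camera call takes 0.05 s, during which the arm holds its last target. There are 200 camera calls.

## Task

Collect all the used jar caps lying about the bench onto the tilt tray, then lift the tray by its handle until every cap has slid into the hooded bin, and lower the tray gently by the handle until it lies flat again, never letting it drop. Then lock it: swing the lock plate round until its hole lines up with the hole in the pedestal below, and push the pin from the pin rest all the way down through both. Leave the beaker standing where it is.

Things in the scene. Friction and masses are not known exactly. Their poses are not given: they have to be found in the camera images.
- station: disposal station fixed to the bench: grey base plate 6 mm thick with a tilt tray on a solid plinth (-y side), a clear hooded bin (+y side, walls to 150 mm high, open only towards the tray) and a square pedestal (74 mm, 124 mm high) on the -x side. Origin on the bench, z up; the tray tips towards +y. In its frame: hinge along x at y 30, z 100; pedestal's middle and lock pivot at x -125, y -60 mm
- tilt_tray (a joint): tray angle in rad: 0 flat (resting), grows as the handle is lifted, stop at 1.15. Weight 0.35 kg, falls shut if let go from any angle
- tray_hinge (a point): middle of the tray's hinge line, level with the tray floor's top; axes turn with the tray: x along the hinge, -y towards the handle, z up from the tray floor. 100 mm above the bench
- tray_middle (a point): middle of the tray floor's top face, 60 mm from the hinge on the -y side; axes as tray_hinge. The tray is an aluminium pan, inside 150 mm (x) by 125 mm, with 22 mm walls 5 mm thick on three sides, open at the hinge side
- tray_handle (a point): middle of the tray's handle: a round steel bar 12 mm thick and 90 mm long along the hinge's x direction, 41 mm beyond the tray's end wall, 170 mm from the hinge, 8 mm above the tray floor's level; free space under it and 34 mm between it and the wall. Axes as tray_hinge
- bin_floor (a point): middle of the bin's floor, 6 mm above the bench; axes as the station's. Inside the bin is 156 mm (x) by 98 mm (y); its mouth towards the tray is open between 86 and 143 mm above the bench
- lock_plate (a joint): angle in rad of the lock plate about its upright pivot, counterclockwise from above; 0 = its hole stands exactly over the pedestal's hole and its tongue lies over the tray's side wall. No click or stop at 0; stops at -0.5 and 1.6; stays where it is left (turning takes about 0.04 N m)
- lock_pivot (a point): the lock plate's pivot axis, at the plate's top face, 136 mm above the bench; a 3 mm bolt head, 18 mm wide, sits on it
- plate_hole (a point): centre of the hole (14.4 mm) in the lock plate, at its top face, 26 mm from the pivot. The plate is square steel, 74 x 74 x 10 mm, with a tongue 24 mm wide to 102 mm from the pivot and an ear carrying the post on the far side from the hole
- lock_post (a point): top of the black upright post on the lock plate's ear, 14 mm thick, 40 mm tall above the plate, 48 mm from the pivot on the far side from the hole: the grip for turning the plate. Standing 186 mm above the bench at its top
- base_hole (a point): centre of the hole (14.4 mm, through to the bottom) at the pedestal's top, 124 mm above the bench, 26 mm from the pivot on the station's -y side; the plate lies 2 mm above it
- pin: lock pin, upright in the pin rest: steel shank 12 mm thick and 45 mm long with a tapered nose (6 mm wide at the tip, taper 11 mm long), below a black cylindrical head 26 mm thick and 36 mm tall. Origin at the tip of the nose, z towards the head; the head spans z 45 to 81 mm. 60 g. Fully home, the head's underside lies on the lock plate
- pin_rest: aluminium block 50 x 50 x 50 mm fixed to the bench with a 15 mm upright hole through its middle, in which the pin stands with its head on the block. Origin at the middle of the underside
- beaker: empty plastic beaker, 54 mm wide, 64 mm tall, a loose bystander at the back; origin at the middle of the underside
- cap0: used jar cap, one of up to four alike (absent ones read None from the start): flat round ribbed screw cap, 46 mm across, 11 mm thick, 15 g; lies flat on the bench at the start. Origin at the middle of the underside, z up
- cap1: used jar cap, one of up to four alike (absent ones read None from the start): flat round ribbed screw cap, 46 mm across, 11 mm thick, 15 g; lies flat on the bench at the start. Origin at the middle of the underside, z up
- cap2: used jar cap, one of up to four alike (absent ones read None from the start): flat round ribbed screw cap, 46 mm across, 11 mm thick, 15 g; lies flat on the bench at the start. Origin at the middle of the underside, z up
- cap3: used jar cap, one of up to four alike (absent ones read None from the start): flat round ribbed screw cap, 46 mm across, 11 mm thick, 15 g; lies flat on the bench at the start. Origin at the middle of the underside, z up
Not all that is in view belongs to the job. Leave any brown or pink look-alike of the cap1 alone.

How it is judged:
On the way, in this order (a step that is already met when the one before it is completed fails the run):
1. no used cap is left on the bench: each is on the flat tray (or already in the bin) (((x of cap0 in the frame of tray_middle between -0.085 and 0.085 m and y of cap0 in the frame of tray_middle between -0.07 and 0.07 m and z of cap0 in the frame of tray_middle between -0.01 and 0.06 m) or (x of cap0 in the frame of bin_floor between -0.085 and 0.085 m and y of cap0 in the frame of bin_floor between -0.055 and 0.055 m and z of cap0 in the frame of bin_floor between -0.01 and 0.095 m)) and ((x of cap1 in the frame of tray_middle between -0.085 and 0.085 m and y of cap1 in the frame of tray_middle between -0.07 and 0.07 m and z of cap1 in the frame of tray_middle between -0.01 and 0.06 m) or (x of cap1 in the frame of bin_floor between -0.085 and 0.085 m and y of cap1 in the frame of bin_floor between -0.055 and 0.055 m and z of cap1 in the frame of bin_floor between -0.01 and 0.095 m)) and ((x of cap2 in the frame of tray_middle between -0.085 and 0.085 m and y of cap2 in the frame of tray_middle between -0.07 and 0.07 m and z of cap2 in the frame of tray_middle between -0.01 and 0.06 m) or (x of cap2 in the frame of bin_floor between -0.085 and 0.085 m and y of cap2 in the frame of bin_floor between -0.055 and 0.055 m and z of cap2 in the frame of bin_floor between -0.01 and 0.095 m)) and ((x of cap3 in the frame of tray_middle between -0.085 and 0.085 m and y of cap3 in the frame of tray_middle between -0.07 and 0.07 m and z of cap3 in the frame of tray_middle between -0.01 and 0.06 m) or (x of cap3 in the frame of bin_floor between -0.085 and 0.085 m and y of cap3 in the frame of bin_floor between -0.055 and 0.055 m and z of cap3 in the frame of bin_floor between -0.01 and 0.095 m)) and value of joint tilt_tray below 0.06 rad), for 0.2 s.
2. the tray is raised and all the caps have slid into the bin (x of cap0 in the frame of bin_floor between -0.085 and 0.085 m and y of cap0 in the frame of bin_floor between -0.055 and 0.055 m and z of cap0 in the frame of bin_floor between -0.01 and 0.095 m and x of cap1 in the frame of bin_floor between -0.085 and 0.085 m and y of cap1 in the frame of bin_floor between -0.055 and 0.055 m and z of cap1 in the frame of bin_floor between -0.01 and 0.095 m and x of cap2 in the frame of bin_floor between -0.085 and 0.085 m and y of cap2 in the frame of bin_floor between -0.055 and 0.055 m and z of cap2 in the frame of bin_floor between -0.01 and 0.095 m and x of cap3 in the frame of bin_floor between -0.085 and 0.085 m and y of cap3 in the frame of bin_floor between -0.055 and 0.055 m and z of cap3 in the frame of bin_floor between -0.01 and 0.095 m and value of joint tilt_tray above 0.5 rad), for 0.2 s.
3. the tray is flat again (value of joint tilt_tray below 0.06 rad), for 0.2 s.
4. the lock plate's hole lines up with the pedestal's hole (value of joint lock_plate between -0.1 and 0.1 rad), for 0.2 s.
5. the pin is pushed through the plate into the pedestal (z of pin in the frame of base_hole below -0.025 m and horizontal distance between pin and base_hole below 0.004 m), for 0.2 s.
At the end, for the whole second after the job is handed in: Every cap is in the bin, the tray lies flat (within 0.06 rad), the lock plate is lined up (within 0.1 rad), and the pin stands at rest through both holes, its tip at least 25 mm below the pedestal's top (fully home is 31 to 33 mm) (all of step 4 and all of step 5 and x of cap0 in the frame of bin_floor between -0.085 and 0.085 m and y of cap0 in the frame of bin_floor between -0.055 and 0.055 m and z of cap0 in the frame of bin_floor between -0.01 and 0.095 m and x of cap1 in the frame of bin_floor between -0.085 and 0.085 m and y of cap1 in the frame of bin_floor between -0.055 and 0.055 m and z of cap1 in the frame of bin_floor between -0.01 and 0.095 m and x of cap2 in the frame of bin_floor between -0.085 and 0.085 m and y of cap2 in the frame of bin_floor between -0.055 and 0.055 m and z of cap2 in the frame of bin_floor between -0.01 and 0.095 m and x of cap3 in the frame of bin_floor between -0.085 and 0.085 m and y of cap3 in the frame of bin_floor between -0.055 and 0.055 m and z of cap3 in the frame of bin_floor between -0.01 and 0.095 m and value of joint tilt_tray below 0.06 rad and angle between pin's own z axis and vertical below 0.12 rad and linear speed of pin below 0.02 m/s); the robot touches nothing.
It fails at once if the tray drops (falls faster than 1.8 rad/s) (velocity of joint tilt_tray below -1.8 rad/s).
It fails at once if the beaker is moved more than 4 cm (distance of beaker from where it was at the start of the episode above 0.04 m).
Of cap0, cap1, cap2, cap3 only 2 to 4 are there at a start; the rules pass over those that are not, and their reading is None.
At some moment in a run one of cap0, cap1, cap2, cap3 may be knocked a few centimetres aside while the robot is not near it.
It also fails if it takes over 210 s, if anything falls off the work surface, if the arm or the gripper's body presses on something with over 40 N, if the wrist force passes 120 N, or if a joint passes its speed limit or range.

## Working session

There is one attempt and no reset: what is moved stays moved. The work goes in short steps, Python scripts to look and compute and a tool call to move; the robot and the scene stay as the last step left them, time stands still between calls to the robot, and variables do not carry over. Pictures are saved under pics/ and viewed, at most 14 in all, crops included, and the job is handed in when it is done.

Besides the shell and the picture viewer there is one more tool, called after "Emit:" in YAML: its name, and indented under it one key for each argument. jog_arm: Moves the arm, as the interface text tells. Shift numbers are shares of 2.5 cm and turn numbers shares of 5 degrees, none past 1 either way. Its arguments: {"type":"object","properties":{"series":{"type":"string"}},"required":["series"]}

```bash
ls; mkdir -p pics
cat > h.py <<'E'
import numpy as np, cv2
from station import r, optics
from scipy.spatial.transform import Rotation as R
def cal(n):
    c=optics.get_calibration(n); return np.array(c["mtx"]),c["k1"],np.array(c["world_to_cam"])
def ray(n,u,v):
    K,k,T=cal(n); d=np.array([(u-K[0,2])/K[0,0],(v-K[1,2])/K[1,1]]); s=d.copy()
    for _ in range(30): s=d/(1+k*(s@s))
    Rm=T[:3,:3]; o=-Rm.T@T[:3,3]; w=Rm.T@np.array([s[0],-s[1],-1.]); return o,w   # w: depth-scaled
def atz(n,u,v,z):
    o,w=ray(n,u,v); return o+w*(z-o[2])/w[2]
def dep(n,u,v,D,h=1):
    o,w=ray(n,u,v); p=D[int(v)-h:int(v)+h+1,int(u)-h:int(u)+h+1]; p=p[p>0]; return o+w*np.median(p)
def tri(a,b):
    A=np.zeros((3,3));B=np.zeros(3)
    for n,u,v in (a,b):
        o,w=ray(n,u,v); w=w/np.linalg.norm(w); P=np.eye(3)-np.outer(w,w); A+=P;B+=P@o
    return np.linalg.solve(A,B)
def proj(n,p):
    K,k,T=cal(n); c=T[:3,:3]@np.array(p)+T[:3,3]; s=np.array([c[0],-c[1]])/-c[2]; s=s*(1+k*(s@s)); return K[:2,:2]@s+K[:2,2]
def snap(n,f):
    im,D=optics.snapshot(n); cv2.imwrite(f"pics/{f}.png",im[:,:,::-1]); np.save(f"pics/{f}.npy",D); return im,D
E
python3 - <<'E'
from h import *
for n in ("scene","top"):
    snap(n,n+"0"); o,w=ray(n,320,200); print(n,o,w,cal(n)[0][0,0])
o=r.get_obs(); print(o)
E
```

```text
pics
scene [-0.13625685 -0.84439389  1.04959441] [ 0.44689537  0.64379409 -0.62114501] 437.2912286144845
top [0.42544986 0.11843242 1.59169475] [ 0.05732891  0.01115538 -0.99831497] 438.7070811854631
{'time': 0.1, 'joint_positions': array([ 1.15081663,  0.33381593,  0.03988685,  1.46620891, -0.01339789,
        1.34331801, -0.05848415]), 'joint_velocities': array([-7.96906466e-05, -2.59308864e-03, -1.53393734e-04, -1.98379076e-03,
        6.08632475e-04,  3.31107485e-05, -5.24908922e-04]), 'joint_efforts': array([ 3.59577818e-03, -6.57810116e+01,  1.33974127e+00, -4.04706037e+01,
       -5.96179068e-02,  4.09878627e-02,  1.25572997e-04]), 'tcp_pos': array([ 0.20477468, -0.6164335 ,  0.22175137]), 'eef_rot': array([-3.09984741e+00, -5.01471981e-01,  5.32957649e-04]), 'ft_force': array([-0.07607941, -0.52573201, -0.66008403]), 'moment': array([-0.00647838, -0.01418821,  0.01681146]), 'finger_force': 0.0, 'width': 0.08691142279149709}
```

View pics/top0.png

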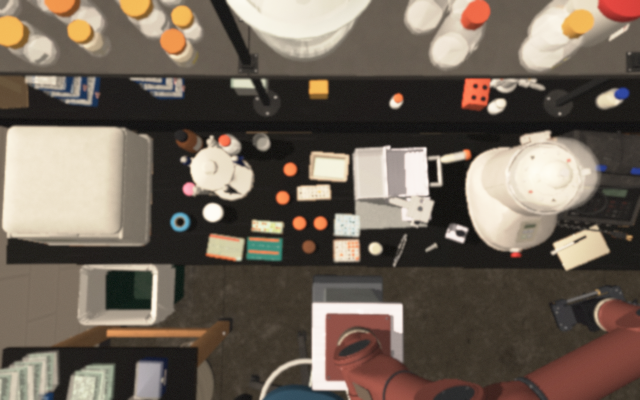

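View pics/scene0.png

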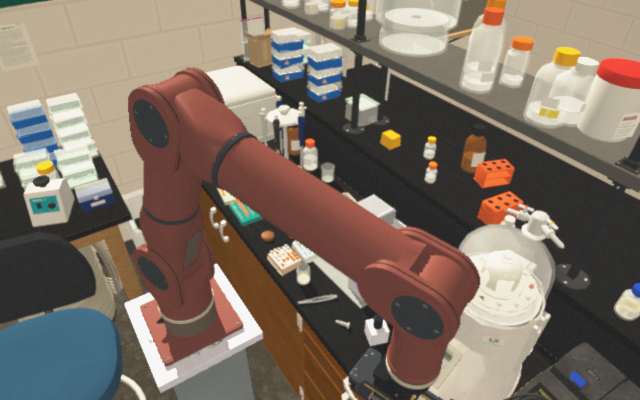

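Run:
```python
from h import *
im=cv2.imread("pics/top0.png"); cv2.imwrite("pics/c1.png",cv2.resize(im[125:270,165:365],None,fx=4,fy=4,interpolation=2)[:, :])
cv2.imwrite("pics/c2.png",cv2.resize(im[135:255,340:480],None,fx=5,fy=5,interpolation=2))
D=np.load("pics/top0.npy")
for u,v in [(290,169),(283,198),(299,223),(320,223),(309,247),(262,142),(457,232),(405,205),(436,171),(375,250),(270,220)]: print(u,v,dep("top",u,v,D).round(4))
```

```text
290 169 [0.6281 0.2461 0.0093]
283 198 [0.5223 0.2699 0.0102]
299 223 [0.4327 0.211  0.0089]
320 223 [0.4334 0.1353 0.0115]
309 247 [0.3472 0.174  0.0113]
262 142 [0.7278 0.3507 0.0012]
457 232 [ 0.4072 -0.3327  0.0782]
405 205 [ 0.495  -0.1469  0.134 ]
436 171 [ 0.626  -0.2836 -0.0017]
375 250 [ 0.3393 -0.0616  0.0149]
270 220 [ 0.4426  0.3171 -0.0015]
```

View pics/c1.png

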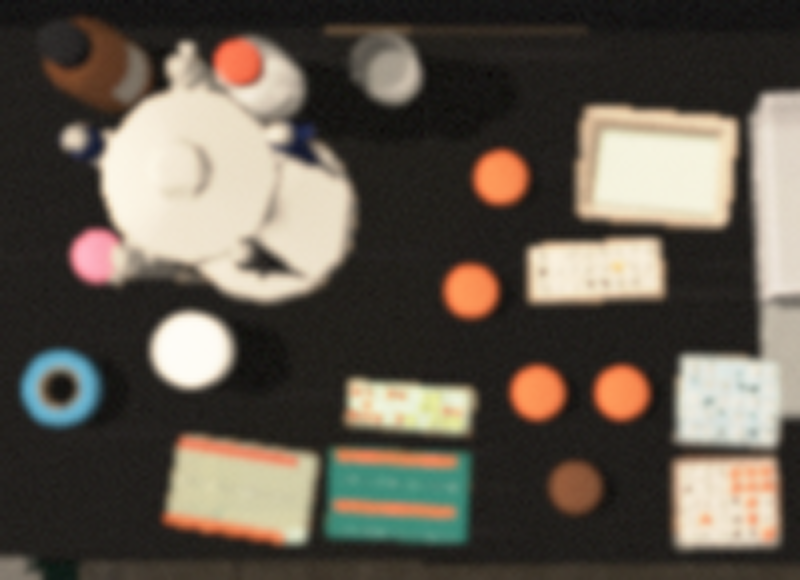

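View pics/c2.png

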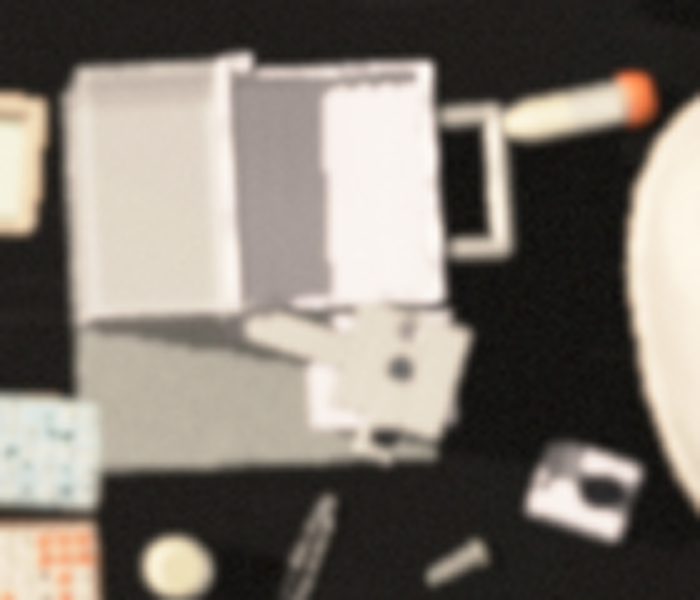

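Candidates in the top view: orange caps at (290,169), (283,198), (299,223), (320,223). Rejected: brown (309,247), pink (190,188), cream (375,249), and the red bottle tops at (229,143), (396,100) and (465,155). The crop confirms four flat orange discs. The beaker is at (262,142), the pin with its black head is at (460,232), the station is at x 355-440 and the handle bar is at (438,171). The plate's tongue points left, so it is about 1.2 rad open.

```bash
cat >> h.py <<'E'
def orange(im,lo=(3,110,150),hi=(17,255,255)):
    h=cv2.cvtColor(im,cv2.COLOR_RGB2HSV); m=cv2.inRange(h,lo,hi); n,l,s,c=cv2.connectedComponentsWithStats(m)
    return [(c[i],s[i,4],s[i,2:4]) for i in range(1,n) if s[i,4]>60]
def caps(f):
    im=cv2.imread(f"pics/{f}.png")[:,:,::-1]
    for c,a,wh in orange(im):
        p=atz("top",*c,.011); print(c.round(1),a,wh,p.round(4))
E
python3 -c "
from h import *
caps('top0')"
```

```text
[59.4  5.6] 339 [31 16] [1.2215 1.0975 0.011 ]
[135.6  10.5] 87 [31 19] [1.2084 0.8209 0.011 ]
[475.4  13.2] 599 [30 29] [ 1.2027 -0.4233  0.011 ]
[182.3  17.1] 121 [23 24] [1.1865 0.6496 0.011 ]
[14.5 31.9] 110 [25 31] [1.12   1.2548 0.011 ]
[78.5 34.3] 96 [25 24] [1.1161 1.026  0.011 ]
[572.5  32.3] 108 [29 12] [ 1.1279 -0.7657  0.011 ]
[172.4  40.8] 513 [26 27] [1.0976 0.684  0.011 ]
[475.3  91.6] 650 [29 30] [ 0.9139 -0.422   0.011 ]
[317.4  87.8] 87 [19 15] [0.9272 0.1495 0.011 ]
[397.9  97.6] 67 [ 9 10] [ 0.8922 -0.1439  0.011 ]
[224.1 140. ] 109 [13 11] [0.7321 0.4874 0.011 ]
[289.8 168.9] 138 [13 13] [0.6282 0.2468 0.011 ]
[282.  197.1] 140 [13 13] [0.5255 0.2734 0.011 ]
[298.9 222.7] 141 [13 14] [0.4337 0.2115 0.011 ]
[319.9 222.8] 142 [13 14] [0.4341 0.1359 0.011 ]
[223.4 237.2] 82 [30  7] [0.3793 0.482  0.011 ]
[263.9 239.1] 79 [30  5] [0.3738 0.3362 0.011 ]
[262.8 251.8] 70 [29  4] [0.3286 0.3394 0.011 ]
[220.5 256.5] 84 [30  8] [0.3105 0.4908 0.011 ]
[152.  332.7] 640 [98  8] [0.0424 0.7245 0.011 ]
[361.7 381.8] 573 [46 36] [-0.1174 -0.0151  0.011 ]
[395.1 395.3] 169 [25 12] [-0.1601 -0.1307  0.011 ]
```

Emit:
jog_arm:
  series: "0 0 -1 0 0 -1 -1;0 0 -1 0 0 -1 -1;0 0 -1 0 0 -1 -1;0 0 -1 0 0 0 -1;0 0 -1 0 0 0 -1"

```text
time: 0.52
tcp_pos: [0.2052, -0.6174, 0.2993]
eef_rot: [2.914, 1.166, 0.0]
ft_force: [0.8, -0.6, 0.0]
width: 0.0867
finger_force: 0.0
```

Emit:
jog_arm:
  series: "0 0 -1 0 0 0 -1;0 0 -1 0 0 0 -1;0 0 -1 0 0 0 -1;0 0 -1 0 0 0 -1;0 0 -1 0 0 0 -1"

```text
time: 0.93
tcp_pos: [0.2048, -0.6166, 0.297]
eef_rot: [-2.594, -1.77, -0.0]
ft_force: [-0.7, -0.1, 0.3]
width: 0.0871
finger_force: 0.0
```

Emit:
jog_arm:
  series: "0 0 -1 0 0 0 -1;0 0 -1 0 0 0 -1;0 0 -1 0 0 0 -1;0 0 -1 0 0 0 -1;0 0 -0.3 0 0 0 -1"

```text
time: 1.35
tcp_pos: [0.2048, -0.6167, 0.297]
eef_rot: [-2.217, -2.224, -0.001]
ft_force: [-0.1, 1.3, -0.1]
width: 0.087
finger_force: 0.0
```

Emit:
jog_arm:
  series: "0 0 0 1 1 0 -1;0 0 0 1 1 0 -1;0 0 0 1 1 0 -1;0 0 0 1 1 0 -1;0 0 0 1 1 0 -1"

```text
time: 1.77
tcp_pos: [0.331, -0.4906, 0.2972]
eef_rot: [-2.224, -2.218, -0.0]
ft_force: [0.9, -0.1, 0.2]
width: 0.0871
finger_force: 0.0
```

Emit:
jog_arm:
  series: "0 0 0 1 1 0 -1;0 0 0 1 1 0 -1;0 0 0 1 1 0 -1;0 0 0 1 1 0 -1;0 0 0 1 1 0 -1"

```text
time: 2.18
tcp_pos: [0.4563, -0.3659, 0.2973]
eef_rot: [-2.224, -2.219, 0.0]
ft_force: [0.4, -0.6, -0.5]
width: 0.0872
finger_force: 0.0
```

Run:
```python
from h import *
snap("scene","scene1")
im=cv2.imread("pics/scene1.png"); cv2.imwrite("pics/c3.png",cv2.resize(im[100:400,170:520],None,fx=2.2,fy=2,interpolation=2))
```

Emit:
jog_arm:
  series: "0 0 0 1 -0.9 0 -0.5;0 0 0 1 0 0 -0.5;0 0 0 1 0 0 -0.5;0 0 0 1 0 0 -0.5;0 0 0 1 0 0 -0.5"

```text
time: 2.65
tcp_pos: [0.4327, -0.2412, 0.2972]
eef_rot: [-2.224, -2.218, 0.0]
ft_force: [0.6, 0.3, -0.0]
width: 0.0673
finger_force: 0.0
```

Emit:
jog_arm:
  series: "0 0 0 1 0 0 -0.5;0 0 0 1 0 0 -0.5;0 0 0 1 0 0 -0.5;0 0 0 1 0 0 -0.5;0 0 0 1 0 0 -0.5"

```text
time: 3.07
tcp_pos: [0.4331, -0.1162, 0.2973]
eef_rot: [-2.224, -2.219, 0.0]
ft_force: [0.4, -0.4, 0.3]
width: 0.0654
finger_force: 0.0
```

Emit:
jog_arm:
  series: "0 0 0 1 0 0 -0.5;0 0 0 1 0 0 -0.5;0 0 0 1 0 0 -0.5;0 0 0 1 0 0 -0.5;0 0 0 1 0 0 -0.5"

```text
time: 3.48
tcp_pos: [0.4333, 0.0087, 0.2974]
eef_rot: [-2.224, -2.219, 0.001]
ft_force: [0.5, 0.2, -0.5]
width: 0.0657
finger_force: 0.0
```

Emit:
jog_arm:
  series: "0 0 0 1 0 0 -0.5;0 0 0 1 0 0 -0.5;0 0 0 1 0 0 -0.5;0 0 0 1 0 0 -0.5;0 0 0 1 0 0 -0.5"

```text
time: 3.9
tcp_pos: [0.4337, 0.1337, 0.2975]
eef_rot: [2.224, 2.219, -0.0]
ft_force: [1.0, 0.1, 0.6]
width: 0.0657
finger_force: 0.0
```

View pics/c3.png

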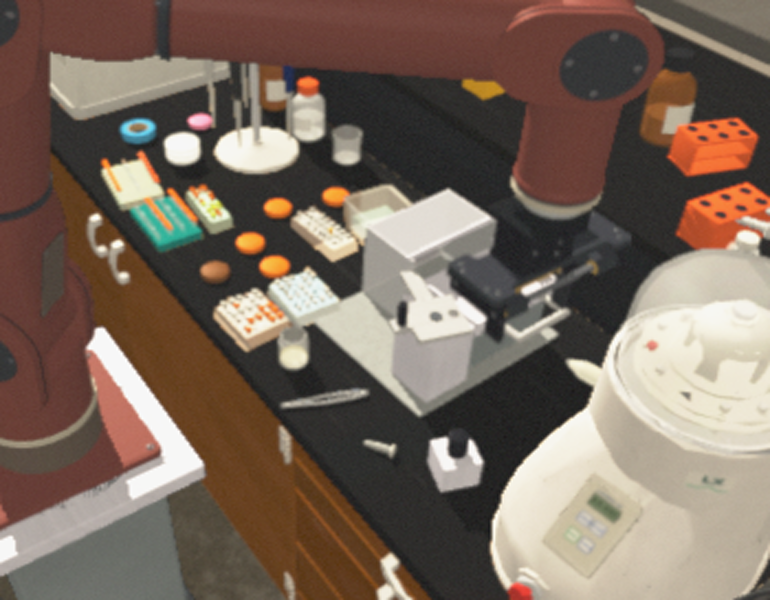

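The scene crop shows the four caps at (274,266), (250,243), (278,207) and (337,197), the brown one at (215,272), the beaker at (347,143), and the pin in its rest at (456,455). The hooded bin, plate and handle are also clear. I'll cross-check the two views while I descend partway.

Run:
```python
from h import *
for t,s in [((319.9,222.8),(274,266)),((298.9,222.7),(250,243)),((282,197.1),(278,207)),((289.8,168.9),(337,197))]:
    print(tri(("top",*t),("scene",170+s[0]/2.2,100+s[1]/2)).round(4))
```

```text
[0.4354 0.135  0.0035]
[0.4353 0.211  0.0016]
[0.5278 0.2733 0.0026]
[ 6.322e-01  2.461e-01 -3.000e-04]
```

Emit:
jog_arm:
  series: "0 0 0 0.1 0 1 -0.5;0 0 0 0 0 1 -0.5;0 0 0 0 0 1 -0.5;0 0 0 0 0 1 -0.5;0 0 0 0 0 1 -0.5"

```text
time: 4.32
tcp_pos: [0.4337, 0.135, 0.1713]
eef_rot: [2.223, 2.219, -0.0]
ft_force: [0.1, -0.3, 0.8]
width: 0.0656
finger_force: 0.0
```

Emit:
jog_arm:
  series: "0 0 0 0 0 1 -0.5;0 0 0 0 0 1 -0.5;0 0 0 0 0 1 -0.5;0 0 0 0 0 1 -0.5;0 0 0 0 0 0 -0.5"

```text
time: 4.73
tcp_pos: [0.431, 0.134, 0.0686]
eef_rot: [-2.221, -2.216, 0.008]
ft_force: [-2.1, -0.7, 0.1]
width: 0.0652
finger_force: 0.0
```

Emit:
jog_arm:
  series: "0 0 0 0 0 1 -0.5;0 0 0 0 0 1 -0.5;0 0 0 0 0 0.7 -0.5;0 0 0 0 0 0 -0.5;0 0 0 0 0 0 0.6"

```text
time: 5.15
tcp_pos: [0.4339, 0.1353, 0.0057]
eef_rot: [-2.223, -2.219, 0.001]
ft_force: [0.7, 0.6, -0.1]
width: 0.063
finger_force: 0.0
```

Emit:
jog_arm:
  series: "0 0 0 0 0 0 0.6;0 0 0 0 0 0 0.6;0 0 0 0 0 0 0.6;0 0 0 0 0 0 0.6;0 0 0 0 0 0 0.6"

```text
time: 5.57
tcp_pos: [0.4349, 0.1353, 0.0061]
eef_rot: [2.223, 2.218, 0.002]
ft_force: [-1.5, -1.0, 7.7]
width: 0.0416
finger_force: 30.3
```

Emit:
jog_arm:
  series: "0 0 0 0 0 -0.5 0.6;0 0 0 0 0 -1 0.6;0 0 0 0 0 -1 0.6;0 0 0 0 0 -1 0.6;0 0 0 0 0 -1 0.6"

```text
time: 5.98
tcp_pos: [0.4338, 0.1354, 0.119]
eef_rot: [2.223, 2.22, 0.0]
ft_force: [1.5, -1.1, -0.2]
width: 0.0419
finger_force: 29.7
```

Run:
```python
from h import *
snap("top","top2"); snap("scene","scene2")
im=cv2.imread("pics/scene2.png")[170:270,270:370]; t=cv2.imread("pics/top2.png")[130:255,340:480]
im=cv2.resize(im,(500,500),interpolation=2); cv2.imwrite("pics/c4.png",im)
```

```text
(no output)
```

View pics/c4.png

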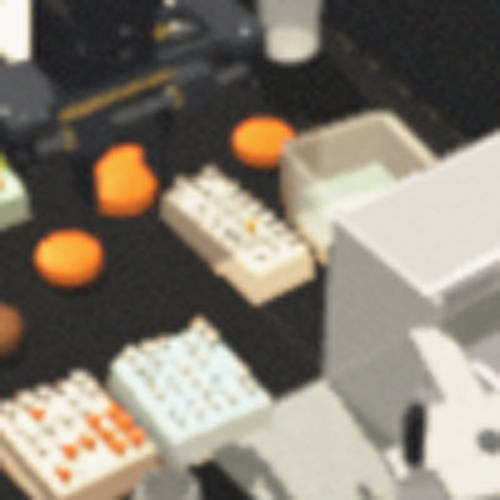

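Run:
```python
from h import *
s=cv2.imread("pics/scene2.png")[185:310,330:440]; t=cv2.imread("pics/top2.png")[140:235,350:450]
a=cv2.resize(t,None,fx=4.0,fy=4.0,interpolation=2); b=cv2.resize(s,None,fx=3.6,fy=4,interpolation=2)
c=np.zeros((500,800,3),np.uint8); c[:a.shape[0],:400]=a; c[:b.shape[0],404:404+b.shape[1]]=b[:,:396]; cv2.imwrite("pics/c5.png",c)
```

```text
(no output)
```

View pics/c5.png

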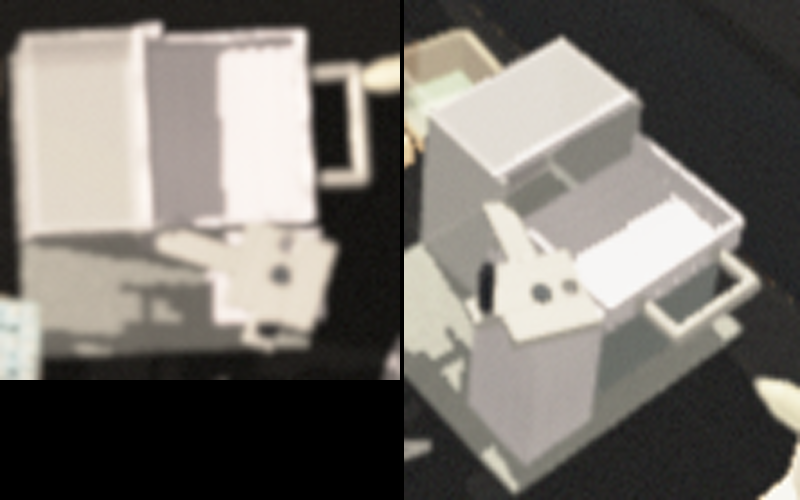

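```bash
cat >> h.py <<'E'
def tt(t,s): return tri(("top",350+(t[0]+.5)/4-.5,140+(t[1]+.5)/4-.5),("scene",330+(s[0]-404+.5)/3.6-.5,185+(s[1]+.5)/4-.5))
E
python3 - <<'E'
from h import *
P={}
for n,t,s in [("bolt",(280,273),(541,293)),("hole",(287,243),(570,286)),("posttop",(265,335),(487,266)),("hnear",(362,180),(680,333)),("hfar",(358,70),(752,283)),("wfar",(305,32),(743,218)),("wnear",(316,220),(610,322)),("bin_f",(160,25),(640,98)),("bin_n",(150,230),(500,178)),("binback_f",(20,35),(562,40)),("binback_n",(28,232),(432,105))]:
    P[n]=tt(t,s); print(n,P[n].round(4))
D=np.load("pics/top2.npy")
for u,v in [(420,208),(415,197),(380,170),(412,165)]: print(dep("top",u,v,D).round(4))
print(proj("scene",[.434,.135,.12]),proj("top",[.434,.135,.12]))
v=P["wfar"]-P["wnear"]; print(np.degrees(np.arctan2(v[1],v[0])),np.linalg.norm(v))
v=P["hfar"]-P["hnear"]; print(np.degrees(np.arctan2(v[1],v[0])),np.linalg.norm(v))
E
```

```text
bolt [ 0.4861 -0.1948  0.1347]
hole [ 0.5112 -0.2011  0.1331]
posttop [ 0.4377 -0.1765  0.1732]
hnear [ 0.5681 -0.2704  0.1111]
hfar [ 0.6589 -0.2661  0.1084]
wfar [ 0.6896 -0.2194  0.1223]
wnear [ 0.532  -0.2306  0.109 ]
bin_f [ 0.6858 -0.0911  0.1561]
bin_n [ 0.5225 -0.0879  0.1473]
binback_f [0.6829 0.0201 0.1436]
binback_n [0.521  0.0117 0.1514]
[ 0.4854 -0.1955  0.137 ]
[ 0.5218 -0.1798  0.1344]
[ 0.6091 -0.0624  0.1489]
[ 0.6333 -0.1772  0.0994]
[292.95387423 207.5355316 ] [319.75318834 222.6441602 ]
4.059072564983003 0.1585314002469084
2.7099952010245136 0.09095550339098887
```

Emit:
jog_arm:
  series: "0 0 0 0 0 -1 0.6;0 0 0 0 0 -1 0.6;0 0 0 -0.96 0.75 -1 0.6;0 0 0 -0.96 0.75 -1 0.6;0 0 0 -0.96 0.75 0 0.6"

```text
time: 6.5
tcp_pos: [0.4928, 0.0625, 0.222]
eef_rot: [2.219, 2.216, 0.006]
ft_force: [1.2, 0.8, 1.9]
width: 0.0416
finger_force: 29.7
```

Emit:
jog_arm:
  series: "0 0 0 -0.96 0.75 0 0.6;0 0 0 -0.96 0.75 0 0.6;0 0 0 -0.96 0.75 0 0.6;0 0 0 -0.96 0.75 0 0.6;0 0 0 -0.96 0.75 0 0.6"

```text
time: 6.92
tcp_pos: [0.5841, -0.0586, 0.2168]
eef_rot: [-2.224, -2.218, 0.001]
ft_force: [0.1, 0.5, 0.8]
width: 0.0419
finger_force: 29.7
```

Emit:
jog_arm:
  series: "0 0 0 -0.96 0.75 0 0.6;0 0 0 -0.96 0.75 0 0.6;0 0 0 -0.96 0.75 0 0.6;0 0 0 0 0 1 0.6;0 0 0 0 0 1 0.6"

```text
time: 7.33
tcp_pos: [0.641, -0.1314, 0.1667]
eef_rot: [2.226, 2.215, 0.002]
ft_force: [0.4, 0.6, -0.9]
width: 0.0419
finger_force: 29.7
```

Emit:
jog_arm:
  series: "0 0 0 0 0 1 0.6;0 0 0 0 0 0.4 0.6;0 0 0 0 0 0 0.6;0 0 0 0 0 0 -0.5;0 0 0 0 0 0 -0.5"

```text
time: 7.75
tcp_pos: [0.6406, -0.1291, 0.1343]
eef_rot: [2.222, 2.218, 0.002]
ft_force: [0.4, 0.6, 0.9]
width: 0.0493
finger_force: 0.0
```

Emit:
jog_arm:
  series: "0 0 0 0 0 0 -0.5;0 0 0 0 0 -1 -0.5;0 0 0 0 0 -1 -0.5;0 0 0 0 0 -1 -0.5;0 0 0 0 0 -1 -0.5"

```text
time: 8.17
tcp_pos: [0.64, -0.1291, 0.2353]
eef_rot: [2.222, 2.218, 0.002]
ft_force: [0.8, -0.8, 0.4]
width: 0.0648
finger_force: 0.0
```

Emit:
jog_arm:
  series: "0 0 0 0.97 -0.59 0 -0.5;0 0 0 0.97 -0.59 0 -0.5;0 0 0 0.97 -0.59 0 -0.5;0 0 0 0.97 -0.59 0 -0.5;0 0 0 0.97 -0.59 0 -0.5"

```text
time: 8.58
tcp_pos: [0.5659, -0.0065, 0.234]
eef_rot: [2.222, 2.218, 0.002]
ft_force: [0.2, 1.1, 0.2]
width: 0.0648
finger_force: 0.0
```

Emit:
jog_arm:
  series: "0 0 0 0.97 -0.59 0 -0.5;0 0 0 0.97 -0.59 0 -0.5;0 0 0 0.97 -0.59 0 -0.5;0 0 0 0.97 -0.59 0 -0.5;0 0 0 0.97 -0.59 0 -0.5"

```text
time: 9.0
tcp_pos: [0.4923, 0.115, 0.2339]
eef_rot: [2.222, 2.218, 0.002]
ft_force: [0.1, -0.0, 1.2]
width: 0.0652
finger_force: 0.0
```

Emit:
jog_arm:
  series: "0 0 0 0.97 -0.59 0 -0.5;0 0 0 0.97 -0.58 0 -0.5;0 0 0 0.97 -0.58 0 -0.5;0 0 0 0.97 -0.58 0 -0.5;0 0 0 0 0 1 -0.5"

```text
time: 9.42
tcp_pos: [0.434, 0.2178, 0.2127]
eef_rot: [2.212, 2.224, 0.013]
ft_force: [-0.1, 0.5, 0.8]
width: 0.0652
finger_force: 0.0
```

Emit:
jog_arm:
  series: "0 0 0 0 0 1 -0.5;0 0 0 0 0 1 -0.5;0 0 0 0 0 1 -0.5;0 0 0 0 0 1 -0.5;0 0 0 0 0 0 -0.5"

```text
time: 9.83
tcp_pos: [0.4328, 0.2097, 0.1048]
eef_rot: [-2.222, -2.218, 0.006]
ft_force: [-0.5, -0.8, -0.2]
width: 0.0648
finger_force: 0.0
```

Run:
```python
from h import *
snap("top","top3"); snap("scene","scene3"); print(r.get_obs()["tcp_pos"])
for c,a,wh in orange(cv2.imread("pics/top3.png")[:,:,::-1]):
    if 250<c[0]<440 and 130<c[1]<240: print(c.round(1),a,wh,atz("top",*c,.011).round(4),atz("top",*c,.111).round(4))
```

```text
[0.43471884 0.21111061 0.10852453]
[399.1 162.6] 130 [13 12] [ 0.6542 -0.1483  0.011 ] [ 0.6397 -0.1314  0.111 ]
[289.7 168.9] 139 [14 13] [0.6282 0.247  0.011 ] [0.6154 0.2389 0.111 ]
[281.7 209.6] 394 [22 35] [0.4804 0.274  0.011 ] [0.4769 0.2641 0.111 ]
[266.5 236. ] 123 [32 23] [0.3849 0.3271 0.011 ] [0.3874 0.3139 0.111 ]
```

Emit:
jog_arm:
  series: "0 0 0 0 0 1 -0.5;0 0 0 0 0 1 -0.5;0 0 0 0 0 1 -0.5;0 0 0 0 0 1 -0.5;0 0 0 0 0 0.15 -0.5"

```text
time: 10.35
tcp_pos: [0.4344, 0.2101, 0.0028]
eef_rot: [-2.224, -2.218, 0.002]
ft_force: [-1.6, -0.6, -0.2]
width: 0.065
finger_force: 0.0
```

Emit:
jog_arm:
  series: "0 0 0 0 0 0 -0.5;0 0 0 0 0 0 0.6;0 0 0 0 0 0 0.6;0 0 0 0 0 0 0.6;0 0 0 0 0 0 0.6"

```text
time: 10.77
tcp_pos: [0.4356, 0.2109, 0.005]
eef_rot: [2.223, 2.218, 0.003]
ft_force: [-0.3, -0.7, -0.0]
width: 0.0462
finger_force: 0.1
```

Emit:
jog_arm:
  series: "0 0 0 0 0 0 0.6;0 0 0 0 0 -1 0.6;0 0 0 0 0 -1 0.6;0 0 0 0 0 -1 0.6;0 0 0 0 0 -1 0.6"

```text
time: 11.18
tcp_pos: [0.4343, 0.2108, 0.105]
eef_rot: [-2.223, -2.219, 0.0]
ft_force: [0.9, -0.5, 0.5]
width: 0.0429
finger_force: 30.0
```

Emit:
jog_arm:
  series: "0 0 0 0 0 -1 0.6;0 0 0 0 0 -1 0.6;0 0 0 0 0 -1 0.6;0 0 0 0 0 -1 0.6;0 0 0 0 0 -0.8 0.6"

```text
time: 11.6
tcp_pos: [0.4347, 0.211, 0.2259]
eef_rot: [2.223, 2.219, 0.002]
ft_force: [-0.0, -0.3, 0.4]
width: 0.043
finger_force: 30.0
```

Emit:
jog_arm:
  series: "0 0 0 -1 0.51 0 0.6;0 0 0 -1 0.51 0 0.6;0 0 0 -1 0.51 0 0.6;0 0 0 -1 0.51 0 0.6;0 0 0 -1 0.51 0 0.6"

```text
time: 12.02
tcp_pos: [0.4985, 0.0843, 0.2241]
eef_rot: [2.223, 2.219, -0.0]
ft_force: [0.9, 1.0, 0.0]
width: 0.0427
finger_force: 30.0
```

Emit:
jog_arm:
  series: "0 0 0 -1 0.51 0 0.6;0 0 0 -1 0.51 0 0.6;0 0 0 -1 0.51 0 0.6;0 0 0 -1 0.51 0 0.6;0 0 0 -1 0.51 0 0.6"

```text
time: 12.43
tcp_pos: [0.562, -0.0409, 0.224]
eef_rot: [2.224, 2.219, -0.0]
ft_force: [0.3, -1.1, -0.5]
width: 0.0429
finger_force: 30.0
```

Emit:
jog_arm:
  series: "0 0 0 -1 0.51 0 0.6;0 0 0 -1 0.52 0 0.6;0 0 0 -1 0.52 0 0.6;0 0 0 -1 0.52 0 0.6;0 0 0 -1 0.52 0 0.6"

```text
time: 12.85
tcp_pos: [0.6265, -0.166, 0.2239]
eef_rot: [-2.224, -2.219, 0.0]
ft_force: [0.7, 1.0, -0.5]
width: 0.0426
finger_force: 30.0
```

Emit:
jog_arm:
  series: "0 0 0 -0.92 0.52 0 0.6;0 0 0 0 0 1 0.6;0 0 0 0 0 1 0.6;0 0 0 0 0 1 0.6;0 0 0 0 0 0.5 0.6"

```text
time: 13.27
tcp_pos: [0.6376, -0.1876, 0.1331]
eef_rot: [-2.221, -2.217, 0.003]
ft_force: [-0.8, -0.8, -0.2]
width: 0.0432
finger_force: 30.0
```

Emit:
jog_arm:
  series: "0 0 0 0 0 0 0.6;0 0 0 0 0 0 -0.5;0 0 0 0 0 0 -0.5;0 0 0 0 0 0 -0.5;0 0 0 0 0 -1 -0.5"

```text
time: 13.68
tcp_pos: [0.6373, -0.1876, 0.1585]
eef_rot: [-2.221, -2.216, 0.004]
ft_force: [0.3, -0.2, -1.5]
width: 0.0607
finger_force: 0.0
```

Emit:
jog_arm:
  series: "0 0 0 0 0 -1 -0.5;0 0 0 0 0 -1 -0.5;0 0 0 0 0 -1 -0.5;0 0 0 0 0 0 -0.5;0 0 0 0 0 0 -0.5"

```text
time: 14.1
tcp_pos: [0.6403, -0.1877, 0.2394]
eef_rot: [2.221, 2.216, 0.004]
ft_force: [-0.5, 0.0, -0.3]
width: 0.0652
finger_force: 0.0
```

Run:
```python
from h import *
snap("top","top4"); print(r.get_obs()["tcp_pos"])
for c,a,wh in orange(cv2.imread("pics/top4.png")[:,:,::-1]):
    if 250<c[0]<440 and 130<c[1]<240: print(c.round(1),a,wh,atz("top",*c,.011).round(4),atz("top",*c,.111).round(4))
```

```text
[ 0.63953434 -0.1876866   0.23756207]
[399.  162.5] 131 [13 12] [ 0.6543 -0.1482  0.011 ] [ 0.6399 -0.1313  0.111 ]
[414.3 162.7] 105 [11 12] [ 0.6539 -0.203   0.011 ] [ 0.6394 -0.1827  0.111 ]
[289.7 168.9] 139 [14 13] [0.6282 0.247  0.011 ] [0.6154 0.2389 0.111 ]
[282.1 197.1] 141 [13 13] [0.5256 0.2732 0.011 ] [0.5193 0.2634 0.111 ]
[263.8 239. ] 79 [30  5] [0.374  0.3365 0.011 ] [0.3773 0.3227 0.111 ]
```

Run:
```python
from h import *
D=np.load("pics/top4.npy"); m=[]
for v in range(140,210,2):
  for u in range(215,300,2):
    if D[v,u]>0:
        p=dep("top",u,v,D,0)
        if p[2]>.05: m.append(p)
m=np.array(m); print(len(m),m.min(0),m.max(0)); k=m[np.argsort(m[:,1])[:8]]; print(k.round(3))
```

```text
303 [0.51661007 0.32453229 0.05040365] [0.72080339 0.50395612 0.32043198]
[[0.71  0.325 0.059]
 [0.701 0.33  0.067]
 [0.697 0.34  0.05 ]
 [0.697 0.346 0.053]
 [0.702 0.359 0.062]
 [0.625 0.366 0.283]
 [0.709 0.367 0.06 ]
 [0.718 0.368 0.051]]
```

Emit:
jog_arm:
  series: "0 0 0 0.97 -0.24 0 -0.5;0 0 0 0.97 -0.24 0 -0.5;0 0 0 0.97 -0.24 0 -0.5;0 0 0 0.97 -0.24 0 -0.5;0 0 0 0.97 -0.24 0 -0.5"

```text
time: 14.57
tcp_pos: [0.6084, -0.0654, 0.2353]
eef_rot: [-2.223, -2.218, 0.002]
ft_force: [0.1, 0.4, -0.4]
width: 0.0651
finger_force: 0.0
```

Emit:
jog_arm:
  series: "0 0 0 0.97 -0.24 0 -0.5;0 0 0 0.97 -0.24 0 -0.5;0 0 0 0.97 -0.24 0 -0.5;0 0 0 0.97 -0.24 0 -0.5;0 0 0 0.97 -0.24 0 -0.5"

```text
time: 14.98
tcp_pos: [0.5787, 0.0558, 0.2355]
eef_rot: [-2.223, -2.218, 0.002]
ft_force: [1.0, -0.9, -0.5]
width: 0.0653
finger_force: 0.0
```

Emit:
jog_arm:
  series: "0 0 0 0.97 -0.24 0 -0.5;0 0 0 0.97 -0.24 0 -0.5;0 0 0 0.97 -0.24 0 -0.5;0 0 0 0.97 -0.24 0 -0.5;0 0 0 0.97 -0.24 0 -0.5"

```text
time: 15.4
tcp_pos: [0.549, 0.177, 0.2355]
eef_rot: [-2.224, -2.219, 0.002]
ft_force: [-0.4, 0.3, 0.3]
width: 0.0653
finger_force: 0.0
```

Emit:
jog_arm:
  series: "0 0 0 0.97 -0.24 0 -0.5;0 0 0 0.97 -0.24 0 -0.5;0 0 0 0.97 -0.24 0 -0.5;0 0 0 0.97 -0.24 0 -0.5;0 0 0 0 0 1 -0.5"

```text
time: 15.82
tcp_pos: [0.5247, 0.2804, 0.2147]
eef_rot: [-2.216, -2.226, -0.011]
ft_force: [-1.2, 0.8, -0.4]
width: 0.0656
finger_force: 0.0
```

Emit:
jog_arm:
  series: "0 0 0 0 0 1 -0.5;0 0 0 0 0 1 -0.5;0 0 0 0 0 1 -0.5;0 0 0 0 0 1 -0.5;0 0 0 0 0 0 -0.5"

```text
time: 16.23
tcp_pos: [0.5232, 0.2711, 0.1059]
eef_rot: [-2.222, -2.217, 0.012]
ft_force: [-0.8, -0.8, -0.8]
width: 0.0652
finger_force: 0.0
```

Emit:
jog_arm:
  series: "0 0 0 0 0 0 -0.5;0 0 0 0 0 0 -0.5"

```text
time: 16.4
tcp_pos: [0.5264, 0.2737, 0.1124]
eef_rot: [-2.224, -2.219, -0.001]
ft_force: [0.2, 0.0, 0.6]
width: 0.0651
finger_force: 0.0
```

Emit:
jog_arm:
  series: "0 0 0 0 0 1 -0.5;0 0 0 0 0 1 -0.5;0 0 0 0 0 1 -0.5;0 0 0 0 0 1 -0.5;0 0 0 0 0 0.25 -0.5"

```text
time: 16.82
tcp_pos: [0.5254, 0.2724, 0.0033]
eef_rot: [-2.224, -2.218, 0.003]
ft_force: [-0.6, -0.1, 0.3]
width: 0.0651
finger_force: 0.0
```

Emit:
jog_arm:
  series: "0 0 0 0 0 0 -0.5;0 0 0 0 0 0 0.6;0 0 0 0 0 0 0.6;0 0 0 0 0 0 0.6;0 0 0 0 0 0 0.6"

```text
time: 17.23
tcp_pos: [0.5269, 0.2737, 0.0065]
eef_rot: [2.223, 2.218, 0.003]
ft_force: [1.0, 0.4, 0.3]
width: 0.0461
finger_force: 0.0
```

Emit:
jog_arm:
  series: "0 0 0 0 0 0 0.6;0 0 0 0 0 -1 0.6;0 0 0 0 0 -1 0.6;0 0 0 0 0 -1 0.6;0 0 0 0 0 -1 0.6"

```text
time: 17.65
tcp_pos: [0.5258, 0.2733, 0.1064]
eef_rot: [-2.223, -2.219, -0.0]
ft_force: [0.5, 0.8, -0.4]
width: 0.0415
finger_force: 29.7
```

Emit:
jog_arm:
  series: "0 0 0 0 0 -1 0.6;0 0 0 0 0 -1 0.6;0 0 0 0 0 -1 0.6;0 0 0 0 0 -1 0.6;0 0 0 0 0 -0.8 0.6"

```text
time: 18.07
tcp_pos: [0.5262, 0.2735, 0.2275]
eef_rot: [2.223, 2.219, 0.002]
ft_force: [-0.4, 0.3, 0.8]
width: 0.0417
finger_force: 29.7
```

Emit:
jog_arm:
  series: "0 0 0 -0.95 0.13 0 0.6;0 0 0 -0.95 0.13 0 0.6;0 0 0 -0.95 0.13 0 0.6;0 0 0 -0.95 0.13 0 0.6;0 0 0 -0.95 0.13 0 0.6"

```text
time: 18.48
tcp_pos: [0.542, 0.1534, 0.2255]
eef_rot: [2.223, 2.219, 0.0]
ft_force: [-0.9, -0.5, -0.8]
width: 0.0419
finger_force: 29.7
```

Emit:
jog_arm:
  series: "0 0 0 -0.95 0.13 0 0.6;0 0 0 -0.95 0.13 0 0.6;0 0 0 -0.95 0.13 0 0.6;0 0 0 -0.95 0.13 0 0.6;0 0 0 -0.95 0.13 0 0.6"

```text
time: 18.9
tcp_pos: [0.558, 0.0346, 0.2254]
eef_rot: [2.223, 2.219, 0.0]
ft_force: [0.3, 0.2, 0.0]
width: 0.0417
finger_force: 29.7
```

Emit:
jog_arm:
  series: "0 0 0 -0.95 0.13 0 0.6;0 0 0 -0.95 0.13 0 0.6;0 0 0 -0.95 0.13 0 0.6;0 0 0 -0.95 0.14 0 0.6;0 0 0 -0.95 0.14 0 0.6"

```text
time: 19.32
tcp_pos: [0.5745, -0.0842, 0.2254]
eef_rot: [2.223, 2.219, 0.0]
ft_force: [0.1, 0.5, 0.3]
width: 0.0421
finger_force: 29.7
```

Emit:
jog_arm:
  series: "0 0 0 -0.95 0.14 0 0.6;0 0 0 -0.95 0.14 0 0.6;0 0 0 0 0 1 0.6;0 0 0 0 0 1 0.6;0 0 0 0 0 1 0.6"

```text
time: 19.73
tcp_pos: [0.5816, -0.1312, 0.1497]
eef_rot: [2.224, 2.217, 0.001]
ft_force: [0.2, 0.5, -1.1]
width: 0.0417
finger_force: 29.7
```

Emit:
jog_arm:
  series: "0 0 0 0 0 0.5 0.6;0 0 0 0 0 0 0.6;0 0 0 0 0 0 -0.5;0 0 0 0 0 0 -0.5;0 0 0 0 0 0 -0.5"

```text
time: 20.15
tcp_pos: [0.5825, -0.1306, 0.1394]
eef_rot: [2.222, 2.218, 0.002]
ft_force: [0.2, -0.5, -0.2]
width: 0.0547
finger_force: 0.0
```

Emit:
jog_arm:
  series: "0 0 0 0 0 -1 -0.5;0 0 0 0 0 -1 -0.5;0 0 0 0 0 -1 -0.5;0 0 0 0 0 -1 -0.5;0 0 0 0 0 0 -0.5"

```text
time: 20.57
tcp_pos: [0.5841, -0.1305, 0.2443]
eef_rot: [2.218, 2.214, 0.007]
ft_force: [1.3, 1.0, 0.1]
width: 0.0644
finger_force: 0.0
```

Run:
```python
from h import *
snap("top","top5"); print(r.get_obs()["tcp_pos"])
for c,a,wh in orange(cv2.imread("pics/top5.png")[:,:,::-1]):
    if 250<c[0]<440 and 130<c[1]<240: print(c.round(1),a,wh,atz("top",*c,.011).round(4),atz("top",*c,.111).round(4))
```

```text
[ 0.58338402 -0.13047238  0.24176268]
[396.2 163.1] 63 [ 7 11] [ 0.652  -0.1381  0.011 ] [ 0.6377 -0.1219  0.111 ]
[289.7 169. ] 140 [14 13] [0.6281 0.2469 0.011 ] [0.6152 0.2388 0.111 ]
[396.2 179.4] 68 [ 7 12] [ 0.5932 -0.1381  0.011 ] [ 0.5826 -0.1219  0.111 ]
[263.6 239. ] 81 [30  5] [0.3741 0.3373 0.011 ] [0.3773 0.3235 0.111 ]
```

Emit:
jog_arm:
  series: "0 0 0 1 0.12 0 -0.5;0 0 0 1 0.12 0 -0.5;0 0 0 1 0.12 0 -0.5;0 0 0 1 0.12 0 -0.5;0 0 0 1 0.12 0 -0.5"

```text
time: 21.03
tcp_pos: [0.5966, -0.0045, 0.2375]
eef_rot: [2.224, 2.219, -0.0]
ft_force: [0.9, -0.2, -0.7]
width: 0.0651
finger_force: 0.0
```

Emit:
jog_arm:
  series: "0 0 0 1 0.12 0 -0.5;0 0 0 1 0.12 0 -0.5;0 0 0 1 0.12 0 -0.5;0 0 0 1 0.12 0 -0.5;0 0 0 1 0.12 0 -0.5"

```text
time: 21.45
tcp_pos: [0.6119, 0.1205, 0.2375]
eef_rot: [2.224, 2.219, -0.0]
ft_force: [0.1, 0.7, 0.3]
width: 0.0653
finger_force: 0.0
```

Emit:
jog_arm:
  series: "0 0 0 1 0.12 0 -0.5;0 0 0 1 0.12 0 -0.5;0 0 0 1 0.12 0 -0.5;0 0 0 1 0.12 0 -0.5;0 0 0 1 0.12 0 -0.5"

```text
time: 21.87
tcp_pos: [0.6272, 0.2454, 0.2374]
eef_rot: [2.224, 2.219, -0.0]
ft_force: [-0.3, -0.2, -0.8]
width: 0.0648
finger_force: 0.0
```

Emit:
jog_arm:
  series: "0 0 0 0.1 0 1 -0.5;0 0 0 0 0 1 -0.5;0 0 0 0 0 1 -0.5;0 0 0 0 0 1 -0.5;0 0 0 0 0 1 -0.5"

```text
time: 22.28
tcp_pos: [0.6271, 0.2467, 0.1112]
eef_rot: [2.224, 2.219, -0.0]
ft_force: [-0.3, -0.4, 1.0]
width: 0.0657
finger_force: 0.0
```

Emit:
jog_arm:
  series: "0 0 0 0 0 0 -0.5;0 0 0 0 0 0 -0.5;0 0 0 0 0 0 -0.5"

```text
time: 22.53
tcp_pos: [0.6278, 0.2473, 0.1142]
eef_rot: [2.224, 2.219, 0.002]
ft_force: [-0.1, 1.0, 1.2]
width: 0.0652
finger_force: 0.0
```

Cap knocks are possible, so I'll check that the cap is still there before going down.

Run:
```python
from h import *
snap("top","top6"); snap("scene","scene6"); print(r.get_obs()["tcp_pos"])
print(proj("scene",[.628,.247,.011]))
for n in("top","scene"):
  for c,a,wh in orange(cv2.imread(f"pics/{n}6.png")[:,:,::-1]):
    if 250<c[0]<460 and 130<c[1]<260: print(n,c.round(1),a,wh,atz(n,*c,.011).round(4),atz(n,*c,.111).round(4))
```

```text
[0.62822054 0.24742744 0.11476499]
[321.4771982 196.4929622]
top [267.5 136.7] 223 [21 20] [0.7456 0.3297 0.011 ] [0.7254 0.3163 0.111 ]
top [316.2 203. ] 2478 [ 90 109] [0.5052 0.1498 0.011 ] [0.5002 0.1478 0.111 ]
top [399.1 162.6] 130 [13 12] [ 0.6542 -0.1483  0.011 ] [ 0.6397 -0.1314  0.111 ]
top [415.3 162.9] 129 [14 13] [ 0.6531 -0.2066  0.011 ] [ 0.6387 -0.186   0.111 ]
top [398.5 179.5] 120 [12 12] [ 0.5927 -0.1462  0.011 ] [ 0.5821 -0.1294  0.111 ]
top [263.7 239.1] 79 [30  5] [0.3739 0.3371 0.011 ] [0.3772 0.3233 0.111 ]
top [262.8 251.8] 70 [29  4] [0.3286 0.3394 0.011 ] [0.3347 0.3254 0.111 ]
scene [432.5 165. ] 61 [9 9] [1.1512 0.1683 0.011 ] [1.0273 0.0708 0.111 ]
scene [252.4 201.8] 62 [14 17] [0.39   0.3636 0.011 ] [0.3394 0.2472 0.111 ]
scene [322.2 197.9] 73 [13  9] [0.6252 0.2381 0.011 ] [0.5519 0.1338 0.111 ]
scene [397.6 238. ] 226 [26 22] [ 0.7171 -0.0901  0.011 ] [ 0.635  -0.1627  0.111 ]
scene [266.6 234.5] 74 [12  8] [0.3476 0.1738 0.011 ] [0.301  0.0757 0.111 ]
scene [378.5 240.3] 133 [14 12] [ 0.6544 -0.0624  0.011 ] [ 0.5783 -0.1377  0.111 ]
```

Emit:
jog_arm:
  series: "0 0 0 0 0 1 -0.5;0 0 0 0 0 1 -0.5;0 0 0 0 0 1 -0.5;0 0 0 0 0 1 -0.5;0 0 0 0 0 0.4 -0.5"

```text
time: 23.05
tcp_pos: [0.6266, 0.2461, 0.0006]
eef_rot: [-2.224, -2.218, 0.003]
ft_force: [-1.1, -0.9, 1.1]
width: 0.0651
finger_force: 1.7
```

Emit:
jog_arm:
  series: "0 0 0 0 0 0 -0.5;0 0 0 0 0 0 0.6;0 0 0 0 0 0 0.6;0 0 0 0 0 0 0.6;0 0 0 0 0 0 0.6"

```text
time: 23.47
tcp_pos: [0.6278, 0.247, 0.0036]
eef_rot: [2.224, 2.218, 0.002]
ft_force: [0.7, -0.1, -0.3]
width: 0.0463
finger_force: 0.1
```

Emit:
jog_arm:
  series: "0 0 0 0 0 0 0.6;0 0 0 0 0 -1 0.6;0 0 0 0 0 -1 0.6;0 0 0 0 0 -1 0.6;0 0 0 0 0 -1 0.6"

```text
time: 23.88
tcp_pos: [0.6271, 0.2468, 0.1038]
eef_rot: [-2.224, -2.219, 0.0]
ft_force: [0.6, 0.3, -0.4]
width: 0.043
finger_force: 29.9
```

Emit:
jog_arm:
  series: "0 0 0 0 0 -1 0.6;0 0 0 0 0 -1 0.6;0 0 0 0 0 -1 0.6;0 0 0 0 0 -1 0.6;0 0 0 0 0 -0.8 0.6"

```text
time: 24.3
tcp_pos: [0.6274, 0.247, 0.225]
eef_rot: [2.223, 2.219, 0.002]
ft_force: [0.5, -0.6, -0.6]
width: 0.0426
finger_force: 29.9
```

Emit:
jog_arm:
  series: "0 0 0 -0.96 -0.1 0 0.6;0 0 0 -0.96 -0.1 0 0.6;0 0 0 -0.96 -0.1 0 0.6;0 0 0 -0.96 -0.1 0 0.6;0 0 0 -0.96 -0.1 0 0.6"

```text
time: 24.72
tcp_pos: [0.6142, 0.1257, 0.2228]
eef_rot: [2.223, 2.219, 0.0]
ft_force: [0.8, 0.7, -0.6]
width: 0.043
finger_force: 29.9
```

Emit:
jog_arm:
  series: "0 0 0 -0.96 -0.1 0 0.6;0 0 0 -0.96 -0.1 0 0.6;0 0 0 -0.96 -0.1 0 0.6;0 0 0 -0.96 -0.1 0 0.6;0 0 0 -0.96 -0.1 0 0.6"

```text
time: 25.13
tcp_pos: [0.6014, 0.0057, 0.2228]
eef_rot: [2.223, 2.219, 0.0]
ft_force: [0.1, -0.7, -0.2]
width: 0.0429
finger_force: 29.9
```

Emit:
jog_arm:
  series: "0 0 0 -0.96 -0.1 0 0.6;0 0 0 -0.97 -0.1 0 0.6;0 0 0 -0.97 -0.1 0 0.6;0 0 0 -0.97 -0.1 0 0.6;0 0 0 -0.97 -0.1 0 0.6"

```text
time: 25.55
tcp_pos: [0.5887, -0.1153, 0.2229]
eef_rot: [2.223, 2.219, 0.0]
ft_force: [-0.1, 0.1, 0.1]
width: 0.0428
finger_force: 29.9
```

Emit:
jog_arm:
  series: "0 0 0 -0.97 -0.1 0 0.6;0 0 0 -0.97 -0.1 0 0.6;0 0 0 -0.97 -0.1 0 0.6;0 0 0 0 0 1 0.6;0 0 0 0 0 1 0.6"

```text
time: 25.97
tcp_pos: [0.5819, -0.1894, 0.1733]
eef_rot: [2.225, 2.213, 0.001]
ft_force: [-0.2, 0.5, -1.0]
width: 0.043
finger_force: 29.9
```

Emit:
jog_arm:
  series: "0 0 0 0 0 1 0.6;0 0 0 0 0 0.4 0.6;0 0 0 0 0 0 0.6;0 0 0 0 0 0 -0.5;0 0 0 0 0 0 -0.5"

```text
time: 26.38
tcp_pos: [0.5824, -0.1868, 0.1393]
eef_rot: [2.222, 2.218, 0.002]
ft_force: [0.6, 0.2, -0.0]
width: 0.0499
finger_force: 0.0
```

Emit:
jog_arm:
  series: "0 0 0 0 0 0 -0.5;0 0 0 0 0 -1 -0.5;0 0 0 0 0 -1 -0.5;0 0 0 0 0 -1 -0.5;0 0 0 0 0 -1 -0.5"

```text
time: 26.8
tcp_pos: [0.5817, -0.1867, 0.2401]
eef_rot: [2.222, 2.218, 0.001]
ft_force: [0.9, -0.3, 0.7]
width: 0.0652
finger_force: 0.0
```

Run:
```python
from h import *
snap("top","top7"); D=np.load("pics/top7.npy")
im=cv2.imread("pics/top7.png")[:,:,::-1]
for c,a,wh in orange(im):
    if 380<c[0]<430 and 130<c[1]<200: print(c.round(1),a,atz("top",*c,.111).round(4))
P=np.array([dep("top",u,v,D,0) for v in range(130,260) for u in range(432,540) if D[v,u]>0])
for x0 in np.arange(.45,.75,.03):
  for z0,z1 in ((.03,.08),(.08,.14),(.14,.22),(.22,.5)):
    q=P[(abs(P[:,0]-x0)<.015)&(P[:,2]>z0)&(P[:,2]<z1)&(P[:,1]<-.285)]
    if len(q)>2: print(x0.round(2),z0,len(q),np.sort(q[:,1])[-3:].round(3))
```

```text
[399.  162.5] 131 [ 0.6398 -0.1313  0.111 ]
[414.1 163. ] 102 [ 0.6387 -0.1821  0.111 ]
[414.  178.5] 110 [ 0.586  -0.1814  0.111 ]
[398.9 179.5] 130 [ 0.5821 -0.1308  0.111 ]Traceback (most recent call last):
  File "<stdin>", line 6, in <module>
  File "h.py", line 13, in dep
    o,w=ray(n,u,v); p=D[int(v)-h:int(v)+h+1,int(u)-h:int(u)+h+1]; p=p[p>0]; return o+w*np.median(p)
        ~~~^^^^^^^
  File "h.py", line 7, in ray
    K,k,T=cal(n); d=np.array([(u-K[0,2])/K[0,0],(v-K[1,2])/K[1,1]]); s=d.copy()
          ~~~^^^
  File "h.py", line 5, in cal
    c=optics.get_calibration(n); return np.array(c["mtx"]),c["k1"],np.array(c["world_to_cam"])
ValueError: time passes only in moves, steps and waits
```

Run:
```python
import re
s=open("h.py").read(); s=s.replace("def cal(n):","from functools import cache\n@cache\ndef cal(n):"); open("h.py","w").write(s)
from h import *
D=np.load("pics/top7.npy")
P=np.array([dep("top",u,v,D,0) for v in range(130,260) for u in range(432,540) if D[v,u]>0])
for x0 in np.arange(.45,.75,.03):
  for z0,z1 in ((.03,.08),(.08,.14),(.14,.22),(.22,.5)):
    q=P[(abs(P[:,0]-x0)<.015)&(P[:,2]>z0)&(P[:,2]<z1)&(P[:,1]<-.285)]
    if len(q)>2: print(x0.round(2),z0,len(q),np.sort(q[:,1])[-3:].round(3))
```

```text
0.45 0.08 116 [-0.421 -0.421 -0.421]
0.45 0.14 425 [-0.436 -0.436 -0.433]
0.48 0.08 75 [-0.417 -0.417 -0.416]
0.48 0.14 235 [-0.429 -0.427 -0.427]
0.48 0.22 249 [-0.453 -0.453 -0.452]
0.51 0.08 69 [-0.416 -0.416 -0.416]
0.51 0.14 136 [-0.425 -0.424 -0.422]
0.51 0.22 384 [-0.431 -0.429 -0.428]
0.54 0.08 24 [-0.419 -0.417 -0.417]
0.54 0.14 107 [-0.418 -0.417 -0.417]
0.54 0.22 435 [-0.419 -0.419 -0.418]
0.57 0.14 79 [-0.416 -0.415 -0.415]
0.57 0.22 430 [-0.417 -0.417 -0.416]
0.6 0.14 69 [-0.416 -0.416 -0.415]
0.6 0.22 401 [-0.418 -0.418 -0.418]
0.63 0.08 6 [-0.434 -0.432 -0.43 ]
0.63 0.14 78 [-0.426 -0.425 -0.424]
0.63 0.22 320 [-0.427 -0.426 -0.426]
0.66 0.03 6 [-0.463 -0.46  -0.456]
0.66 0.08 32 [-0.44  -0.44  -0.438]
0.66 0.14 60 [-0.44  -0.44  -0.438]
0.66 0.22 170 [-0.443 -0.442 -0.441]
0.69 0.03 18 [-0.472 -0.469 -0.467]
0.69 0.08 8 [-0.475 -0.475 -0.472]
0.69 0.14 11 [-0.477 -0.475 -0.474]
0.69 0.22 168 [-0.472 -0.47  -0.47 ]
```

Emit:
jog_arm:
  series: "0 0 1 0 0 0 0.2;0 0 1 0 0 0 0.2;0 0 1 0 0 0 0.2;0 0 1 0 0 0 0.2;0 0 1 0 0 0 0.2"

```text
time: 27.27
tcp_pos: [0.5818, -0.1868, 0.2388]
eef_rot: [2.654, 1.679, 0.002]
ft_force: [0.8, 0.2, 0.0]
width: 0.0399
finger_force: 0.0
```

Emit:
jog_arm:
  series: "0 0 1 0 0 0 0.2;0 0 1 0 0 0 0.2;0 0 1 0 0 0 0.2;0 0 1 0 0 0 0.2;0 0 1 0 0 0 0.2"

```text
time: 27.68
tcp_pos: [0.5818, -0.1867, 0.2388]
eef_rot: [2.954, 1.065, 0.002]
ft_force: [-0.5, -0.5, -0.4]
width: 0.0348
finger_force: 0.0
```

Emit:
jog_arm:
  series: "0 0 1 0 0 0 0.2;0 0 1 0 0 0 0.2;0 0 1 0 0 0 0.2;0 0 1 0 0 0 0.2;0 0 1 0 0 0 0.2"

```text
time: 28.1
tcp_pos: [0.5818, -0.1867, 0.2388]
eef_rot: [3.115, 0.4, 0.003]
ft_force: [-0.2, -0.1, 0.5]
width: 0.0348
finger_force: 0.0
```

Emit:
jog_arm:
  series: "0 0 1 0 0 0 0.2;0 0 1 0 0 0 0.2;0 0 0.4 0 0 0 0.2;0 0 0 0 0 0 0.2;0 0 0 0 0 0 0.2"

```text
time: 28.52
tcp_pos: [0.5817, -0.1868, 0.2384]
eef_rot: [3.14, 0.082, 0.002]
ft_force: [0.1, 0.2, 1.0]
width: 0.0349
finger_force: 0.0
```

Emit:
jog_arm:
  series: "0 0 0 1 1 0 0.2;0 0 0 0 1 0 0.2;0 0 0 0 1 0 0.2;0 0 0 0 0.3 0 0.2;0 0 0 0 0 0 0.2"

```text
time: 28.93
tcp_pos: [0.6099, -0.2711, 0.2372]
eef_rot: [3.14, 0.075, -0.001]
ft_force: [-0.3, -0.5, -0.7]
width: 0.035
finger_force: 0.0
```

Run:
```python
from h import *
o=r.get_obs(); print(o["tcp_pos"],o["width"],R.from_rotvec(o["eef_rot"]).as_matrix().round(3).tolist(),o["joint_positions"].round(2))
snap("scene","scene8")
im=cv2.imread("pics/scene8.png")[170:310,330:470]; cv2.imwrite("pics/c8.png",cv2.resize(im,None,fx=4,fy=4,interpolation=2))
```

```text
[ 0.6098806  -0.27106377  0.23723447] 0.03504778542014765 [[0.999, 0.047, -0.0], [0.047, -0.999, -0.001], [-0.0, 0.001, -1.0]] [ 0.67  0.4  -0.44  1.37  0.17  1.4  -1.29]
```

View pics/c8.png

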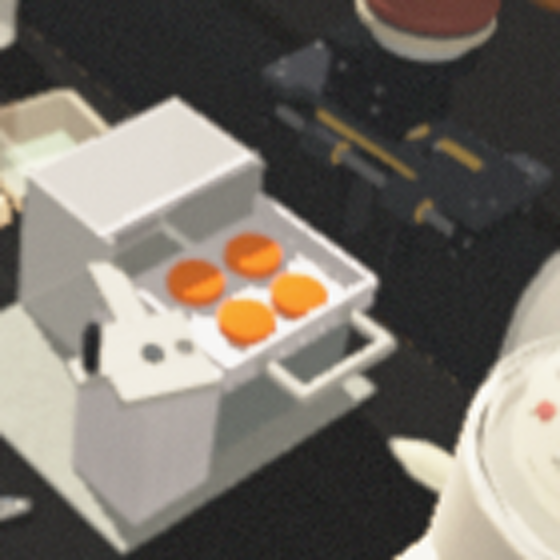

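The crop shows all four caps flat on the tray, at (195,282), (253,253), (246,322) and (298,296), with the handle bar running from (305,392) to (392,340). Next I'll lower over the bar and grip it.

Emit:
jog_arm:
  series: "0 0 0 0.1 -0.1 1 0.2;0 0 0 0 0 1 0.2;0 0 0 0 0 1 0.2;0 0 0 0 0 0.8 0.2;0 0 0 0 0 0 0.2"

```text
time: 29.4
tcp_pos: [0.6108, -0.2624, 0.1384]
eef_rot: [-3.137, -0.084, 0.009]
ft_force: [-0.7, -0.4, -1.2]
width: 0.0346
finger_force: 0.0
```

Emit:
jog_arm:
  series: "0 0 0 0 0 0.5 0.2;0 0 0 0 0 0.5 0.2;0 0 0 0 0 0.5 0.2;0 0 0 0 0 0.6 0.2;0 0 0 0 0 0 0.2"

```text
time: 29.82
tcp_pos: [0.6114, -0.2647, 0.0869]
eef_rot: [-3.139, -0.079, 0.005]
ft_force: [-0.7, -0.3, -1.3]
width: 0.0348
finger_force: 0.0
```

Emit:
jog_arm:
  series: "0 0 0 0 0 0 1;0 0 0 0 0 0 1;0 0 0 0 0 0 1;0 0 0 0 0 0 1;0 0 0 0 0 0 1"

```text
time: 30.23
tcp_pos: [0.6135, -0.2674, 0.0911]
eef_rot: [3.138, 0.077, 0.003]
ft_force: [2.3, -5.1, -1.3]
width: 0.0113
finger_force: 30.0
```

Emit:
jog_arm:
  series: "0 0 0 0 -0.07 -0.45 1;0 0 0 0 -0.07 -0.45 1;0 0 0 0 -0.07 -0.45 1;0 0 0 0 -0.15 -0.43 1;0 0 0 0 -0.15 -0.43 1"

```text
time: 30.65
tcp_pos: [0.6128, -0.2557, 0.147]
eef_rot: [3.137, 0.075, 0.004]
ft_force: [3.0, -6.9, -0.2]
width: 0.0109
finger_force: 30.0
```

Emit:
jog_arm:
  series: "0 0 0 0 -0.15 -0.43 1;0 0 0 0 -0.24 -0.39 1;0 0 0 0 -0.24 -0.39 1;0 0 0 0 -0.24 -0.39 1;0 0 0 0 -0.31 -0.33 1"

```text
time: 31.07
tcp_pos: [0.6114, -0.2274, 0.1962]
eef_rot: [3.135, 0.073, 0.006]
ft_force: [2.4, -13.0, 6.1]
width: 0.0111
finger_force: 30.0
```

Emit:
jog_arm:
  series: "0 0 0 0 -0.31 -0.33 1;0 0 0 0 -0.31 -0.33 1;0 0 0 0 -0.37 -0.26 1;0 0 0 0 -0.37 -0.26 1;0 0 0 0 -0.37 -0.26 1"

```text
time: 31.48
tcp_pos: [0.6092, -0.1842, 0.233]
eef_rot: [3.134, 0.072, 0.007]
ft_force: [-0.3, -8.2, 7.0]
width: 0.011
finger_force: 30.0
```

Emit:
jog_arm:
  series: "0 0 0 0 0 0 1;0 0 0 0 0 0 1;0 0 0 0 0 0 1;0 0 0 0 0 0 1;0 0 0 0 0 0 1"

```text
time: 31.9
tcp_pos: [0.6092, -0.1841, 0.2329]
eef_rot: [3.135, 0.073, 0.007]
ft_force: [-1.6, -8.9, 13.4]
width: 0.0109
finger_force: 30.0
```

Run:
```python
from h import *
snap("scene","scene9"); snap("top","top9")
s=cv2.imread("pics/scene9.png")[170:310,330:440]; t=cv2.imread("pics/top9.png")[140:235,350:450]
a=cv2.resize(t,None,fx=4.0,fy=4.0,interpolation=2); b=cv2.resize(s,None,fx=3.6,fy=3.6,interpolation=2)
c=np.zeros((510,800,3),np.uint8); c[:a.shape[0],:400]=a; c[:b.shape[0],404:404+b.shape[1]]=b[:,:396]; cv2.imwrite("pics/c9.png",c)
```

```text
(no output)
```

View pics/c9.png

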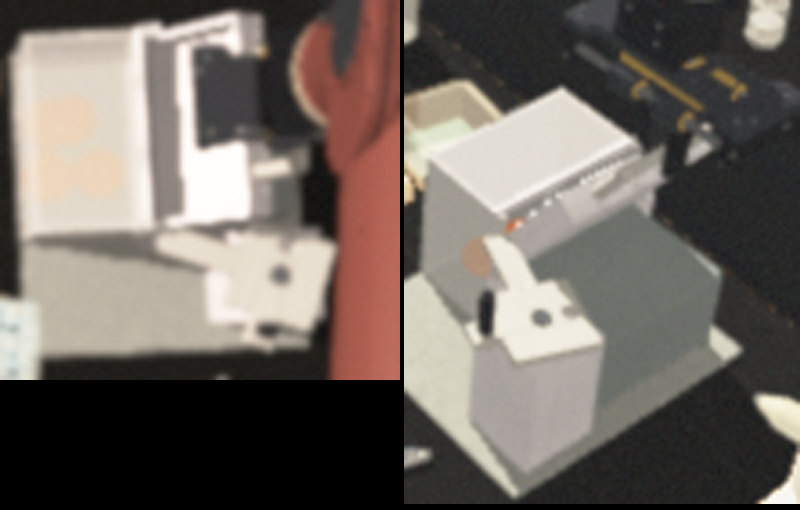

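Emit:
jog_arm:
  series: "0 0 0 0 -0.24 -0.13 1;0 0 0 0 -0.24 -0.12 1;0 0 0 0 0 0 1;0 0 0 0 0 0 1;0 0 0 0 0 0 1"

```text
time: 32.42
tcp_pos: [0.6086, -0.1714, 0.2392]
eef_rot: [3.135, 0.074, 0.006]
ft_force: [-2.7, -9.2, 14.0]
width: 0.0108
finger_force: 30.0
```

Run:
```python
from h import *
print(r.get_obs()["ft_force"],r.get_obs()["tcp_pos"])
snap("scene","scene10"); snap("top","top10")
s=cv2.imread("pics/scene10.png")[190:250,330:400]; t=cv2.imread("pics/top10.png")[143:203,350:405]
f=lambda i:cv2.resize(cv2.convertScaleAbs(i,alpha=1.0),(395,395),interpolation=2)
a,b=f(t),f(s); h=cv2.cvtColor(a,cv2.COLOR_BGR2HSV); h[...,1]=np.clip(h[...,1]*3.,0,255); a=cv2.cvtColor(h,cv2.COLOR_HSV2BGR)
cv2.imwrite("pics/c10.png",np.hstack([a,b]))
```

```text
[-2.66189545 -9.24056241 13.9740265 ] [ 0.6086053  -0.17143541  0.23916211]
```

View pics/c10.png

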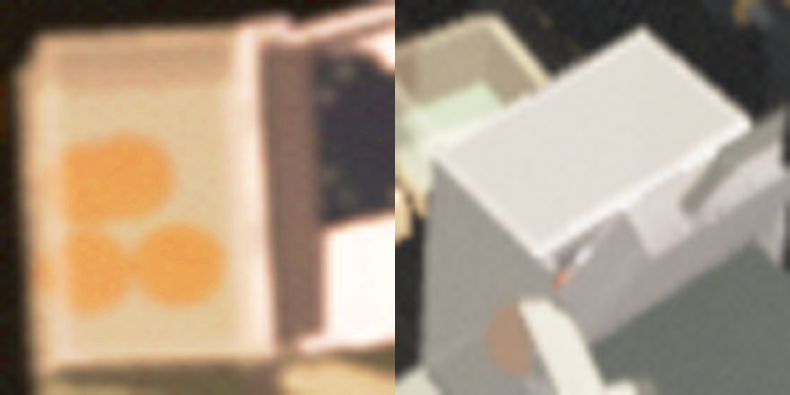

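The saturated crop shows all four caps on the bin floor under the hood: two overlapping at about (115,178), the others at (95,268) and (180,265). Now I'll lower the tray slowly.

Emit:
jog_arm:
  series: "0 0 0 0 0.24 0.13 1;0 0 0 0 0.24 0.12 1;0 0 0 0 0.28 0.2 1;0 0 0 0 0.28 0.2 1;0 0 0 0 0.28 0.2 1"

```text
time: 32.93
tcp_pos: [0.6104, -0.2044, 0.2173]
eef_rot: [3.136, 0.074, 0.007]
ft_force: [0.3, -6.1, 7.6]
width: 0.0112
finger_force: 30.0
```

Emit:
jog_arm:
  series: "0 0 0 0 0.27 0.2 1;0 0 0 0 0.23 0.25 1;0 0 0 0 0.23 0.25 1;0 0 0 0 0.23 0.25 1;0 0 0 0 0.23 0.25 1"

```text
time: 33.35
tcp_pos: [0.6119, -0.2332, 0.1863]
eef_rot: [3.138, 0.076, 0.005]
ft_force: [2.4, -5.0, 3.6]
width: 0.0108
finger_force: 30.0
```

Emit:
jog_arm:
  series: "0 0 0 0 0.18 0.29 1;0 0 0 0 0.18 0.29 1;0 0 0 0 0.18 0.29 1;0 0 0 0 0.18 0.29 1;0 0 0 0 0.12 0.32 1"

```text
time: 33.77
tcp_pos: [0.613, -0.2541, 0.1485]
eef_rot: [3.138, 0.076, 0.005]
ft_force: [3.0, -7.6, 2.8]
width: 0.011
finger_force: 30.0
```

Emit:
jog_arm:
  series: "0 0 0 0 0.12 0.32 1;0 0 0 0 0.11 0.32 1;0 0 0 0 0.11 0.32 1;0 0 0 0 0.05 0.3 1;0 0 0 0 0.05 0.3 1"

```text
time: 34.18
tcp_pos: [0.6136, -0.2651, 0.1092]
eef_rot: [3.138, 0.076, 0.004]
ft_force: [3.4, -8.5, 1.2]
width: 0.0109
finger_force: 30.0
```

Emit:
jog_arm:
  series: "0 0 0 0 0.05 0.2 1;0 0 0 0 0.05 0.2 1;0 0 0 0 0 0.15 1;0 0 0 0 0 0.12 1;0 0 0 0 0 0 1"

```text
time: 34.6
tcp_pos: [0.6136, -0.2671, 0.0919]
eef_rot: [3.138, 0.077, 0.004]
ft_force: [4.1, -6.4, 0.2]
width: 0.0107
finger_force: 30.1
```

Emit:
jog_arm:
  series: "0 0 0 0 0 0 0.5;0 0 0 0 0 0 0.2;0 0 0 0 0 0 0.2;0 0 0 0 0 0 0.2;0 0 0 0 0 0 0.2"

```text
time: 35.02
tcp_pos: [0.6128, -0.2646, 0.0917]
eef_rot: [-3.14, -0.08, 0.001]
ft_force: [0.3, -0.1, 0.5]
width: 0.0325
finger_force: 0.0
```

Emit:
jog_arm:
  series: "0 0 0 0 0 -0.5 0.2;0 0 0 0 0 -1 0.2;0 0 0 0 0 -1 0.2;0 0 0 0 0 -1 0.2;0 0 0 0 0 -1 0.2"

```text
time: 35.43
tcp_pos: [0.6128, -0.2648, 0.2066]
eef_rot: [3.141, 0.079, 0.001]
ft_force: [1.0, -0.3, 0.1]
width: 0.0345
finger_force: 0.0
```

Emit:
jog_arm:
  series: "0 0 -1 0 0 -1 0.2;0 0 -1 0 0 -1 0.2;0 0 -1 0 0 0 0.2;0 0 -1 0 0 0 0.2;0 0 -1 0 0 0 0.2"

```text
time: 35.85
tcp_pos: [0.613, -0.2649, 0.2561]
eef_rot: [3.046, 0.764, 0.002]
ft_force: [-0.4, 0.2, -0.0]
width: 0.0346
finger_force: 0.0
```

Emit:
jog_arm:
  series: "0 0 -1 0 0 0 0.2;0 0 -1 0 0 0 0.2;0 0 -1 0 0 0 0.2;0 0 -1 0 0 0 0.2;0 0 -1 0 0 0 0.2"

```text
time: 36.27
tcp_pos: [0.6128, -0.2649, 0.2555]
eef_rot: [2.809, 1.405, 0.001]
ft_force: [0.0, -0.7, 0.2]
width: 0.0352
finger_force: 0.0
```

Emit:
jog_arm:
  series: "0 0 -1 0 0 0 0.2;0 0 -1 0 0 0 0.2;0 0 -1 0 0 0 0.2;0 0 -1 0 0 0 0.2;0 0 -1 0 0 0 0.2"

```text
time: 36.68
tcp_pos: [0.6128, -0.2649, 0.2554]
eef_rot: [2.439, 1.98, 0.0]
ft_force: [-0.5, 0.5, 0.1]
width: 0.0349
finger_force: 0.0
```

Emit:
jog_arm:
  series: "0 0 -1 0 0 0 0.2;0 0 -1 0 0 0 0.2;0 0 -1 0 0 0 0.2;0 0 0 0 0 0 0.2;0 0 0 0 0 0 0.2"

```text
time: 37.1
tcp_pos: [0.6128, -0.2651, 0.255]
eef_rot: [2.168, 2.273, 0.0]
ft_force: [0.3, 0.5, 0.1]
width: 0.0345
finger_force: 0.0
```

Run:
```python
from h import *
o=r.get_obs(); print(o["tcp_pos"],o["eef_rot"])
snap("scene","scene11"); snap("top","top11")
s=cv2.imread("pics/scene11.png")[225:295,335:405]; t=cv2.imread("pics/top11.png")[185:235,392:442]
f=lambda i:cv2.resize(i,(400,400),interpolation=2)
cv2.imwrite("pics/c11.png",np.hstack([f(t),f(s)]))
```

```text
[ 0.61281323 -0.26508717  0.25503313] [2.16775302e+00 2.27339510e+00 4.79362290e-04]
```

View pics/c11.png

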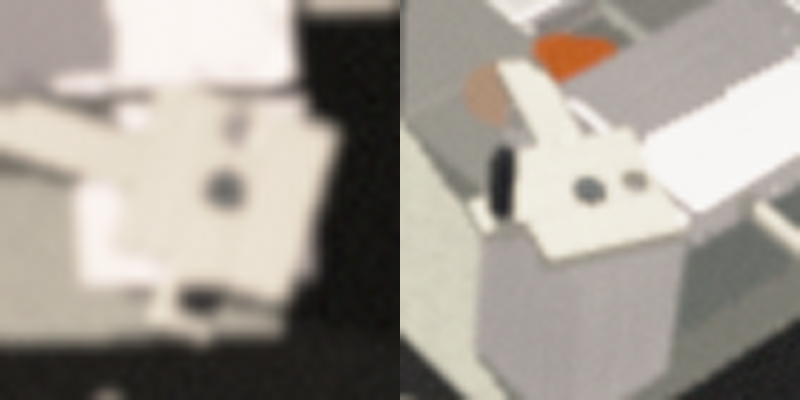

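Run:
```python
from h import *
D=np.load("pics/scene11.npy"); T=np.load("pics/top11.npy")
for u,v in [(365.6,234.6),(363,234),(368,235),(361,232),(371,234)]: print("s",dep("scene",u,v,D).round(4))
im=cv2.imread("pics/scene11.png")[:,:,::-1]
for c,a,wh in orange(im):
    if 340<c[0]<400 and 200<c[1]<270: print(c,a,wh)
for n,p in [("hinge",(.606,-.098,.1)),("binfloor",(.603,-.038,.006)),("lip",(.585,-.095,.09))]: print(n,proj("scene",p).round(1),proj("top",p).round(1))
s=cv2.imread("pics/scene11.png")[205:255,335:395]; t=cv2.imread("pics/top11.png")[143:203,350:410]
t=cv2.resize(t,(400,400),interpolation=2); h=cv2.cvtColor(t,cv2.COLOR_BGR2HSV); h[...,1]=np.clip(h[...,1]*3.,0,255); t=cv2.cvtColor(h,cv2.COLOR_HSV2BGR)
cv2.imwrite("pics/c12.png",np.hstack([t,cv2.resize(s,(400,400),interpolation=2)]))
```

```text
s [ 0.6259 -0.0255  0.0234]
s [ 0.6186 -0.02    0.0257]
s [ 0.6291 -0.0342  0.0267]
s [0.6287 0.0023 0.0128]
s [ 0.6403 -0.0366  0.0275]
[364.3974359  233.92307692] 78 [15  8]
hinge [376.8 232.3] [388.7 172.8]
binfloor [362.3 242.9] [368.3 176.6]
lip [370.9 236.5] [387.4 179.2]
```

View pics/c12.png

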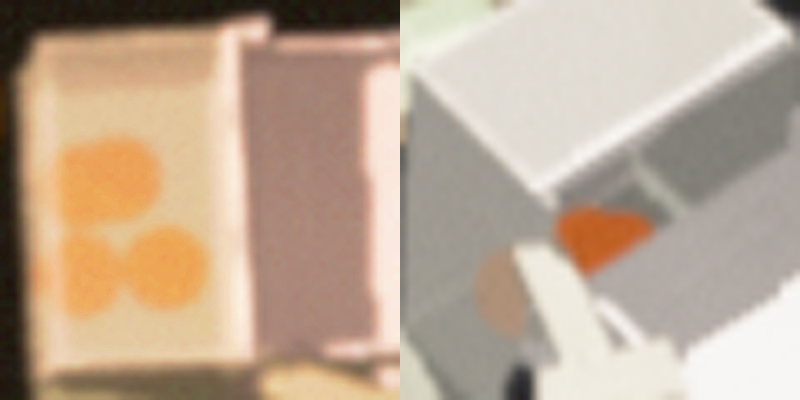

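Run:
```python
from h import *
f=lambda t,s: (("top",392+(t[0]+.5)/8-.5,185+(t[1]+.5)/8-.5),("scene",335+(s[0]-400+.5)/5.714-.5,225+(s[1]+.5)/5.714-.5))
for n,t,s in [("bolt",(225,190),(590,189)),("hole",(236,125),(634,180)),("post",(202,297),(502,150))]:
    a,b=f(t,s); print(n,tri(a,b).round(4),atz(*a,.137).round(4),atz(*b,.137).round(4),atz(*a,.18).round(4),atz(*b,.18).round(4))
# pin head & rest by dark/bright
T=np.load("pics/top11.npy")
P=np.array([[*dep("top",u,v,T,0),u,v] for v in range(218,250) for u in range(435,475) if T[v,u]>0])
for lo,hi in((.04,.06),(.075,.1)):
    q=P[(P[:,2]>lo)&(P[:,2]<hi)]; print(lo,len(q),q.min(0).round(3),q.max(0).round(3),q.mean(0).round(3))
P=np.array([[*dep("top",u,v,T,0),u,v] for v in range(205,230) for u in range(405,430) if T[v,u]>0]); q=P[P[:,2]>.15]; print(len(q),q.round(3)[:6],q.mean(0) if len(q) else 0)
```

```text
bolt [ 0.4852 -0.1952  0.1362] [ 0.4844 -0.1944  0.137 ] [ 0.4855 -0.1962  0.137 ] [ 0.4827 -0.1852  0.18  ] [ 0.4563 -0.2267  0.18  ]
hole [ 0.5116 -0.2002  0.1322] [ 0.5113 -0.1991  0.137 ] [ 0.5082 -0.2036  0.137 ] [ 0.5087 -0.1897  0.18  ] [ 0.4779 -0.2338  0.18  ]
post [ 0.4403 -0.1774  0.174 ] [ 0.4402 -0.1848  0.137 ] [ 0.4652 -0.1495  0.137 ] [ 0.4398 -0.1758  0.18  ] [ 0.4369 -0.1823  0.18  ]
0.04 153 [ 3.76e-01 -3.72e-01  4.00e-02  4.49e+02  2.24e+02] [ 4.35e-01 -3.13e-01  5.90e-02  4.66e+02  2.41e+02] [ 4.06000e-01 -3.40000e-01  4.90000e-02  4.56634e+02  2.32288e+02]
0.075 50 [ 3.94e-01 -3.55e-01  7.50e-02  4.57e+02  2.29e+02] [ 4.18e-01 -3.31e-01  9.10e-02  4.64e+02  2.36e+02] [ 4.0600e-01 -3.4300e-01  8.4000e-02  4.6060e+02  2.3244e+02]
19 [[ 4.45e-01 -1.77e-01  1.63e-01  4.16e+02  2.20e+02]
 [ 4.45e-01 -1.78e-01  1.74e-01  4.17e+02  2.20e+02]
 [ 4.45e-01 -1.81e-01  1.74e-01  4.18e+02  2.20e+02]
 [ 4.42e-01 -1.73e-01  1.51e-01  4.14e+02  2.21e+02]
 [ 4.42e-01 -1.74e-01  1.59e-01  4.15e+02  2.21e+02]
 [ 4.42e-01 -1.74e-01  1.74e-01  4.16e+02  2.21e+02]] [ 4.40084231e-01 -1.77899466e-01  1.70381316e-01  4.16842105e+02
  2.21631579e+02]
```

Emit:
jog_arm:
  series: "0 0 0 0.55 -0.96 0 0.2;0 0 0 0.55 -0.96 0 0.2;0 0 0 0.55 -0.96 0 0.2;0 0 0 0.55 -0.96 0 0.2;0 0 0 0.54 -0.96 0 0.2"

```text
time: 37.62
tcp_pos: [0.4884, -0.202, 0.2542]
eef_rot: [-2.167, -2.274, 0.0]
ft_force: [-0.5, 0.9, 0.4]
width: 0.0347
finger_force: 0.0
```

Emit:
jog_arm:
  series: "0 0 0 0.54 -0.96 0 0.2;0 0 0 0.54 -0.96 0 0.2;0 0 0 0 0 0 0.2;0 0 0 0 0 0 0.2;0 0 0 0 0 0 0.2"

```text
time: 38.03
tcp_pos: [0.4406, -0.1786, 0.2549]
eef_rot: [2.166, 2.274, -0.0]
ft_force: [-0.6, 0.0, 0.3]
width: 0.0349
finger_force: 0.0
```

Emit:
jog_arm:
  series: "0 0 0 0.04 0 1 0.2;0 0 0 0 0 1 0.2;0 0 0 0 0 1 0.2;0 0 0 0 0 0.8 0.2;0 0 0 0 0 0.5 0.2"

```text
time: 38.45
tcp_pos: [0.4401, -0.1769, 0.1444]
eef_rot: [-2.163, -2.274, -0.001]
ft_force: [-0.6, -0.8, 0.3]
width: 0.0349
finger_force: 0.0
```

Emit:
jog_arm:
  series: "0 0 0 0 0 0 0.2;0 0 0 0 0 0 1;0 0 0 0 0 0 1;0 0 0 0 0 0 1;0 0 0 0 0 0 1"

```text
time: 38.87
tcp_pos: [0.4405, -0.1774, 0.1477]
eef_rot: [2.165, 2.276, -0.0]
ft_force: [-14.4, 2.8, 8.7]
width: 0.0158
finger_force: 7.4
```

Emit:
jog_arm:
  series: "0 0 0 0 0 0 1;0 0 0 0 0 0 1"

```text
time: 39.03
tcp_pos: [0.4394, -0.1773, 0.1475]
eef_rot: [-2.165, -2.275, 0.002]
ft_force: [-5.6, 1.9, 6.5]
width: 0.0132
finger_force: 30.0
```

Run:
```python
from h import *
o=r.get_obs(); print(o["tcp_pos"],o["width"],o["finger_force"],o["ft_force"])
a=np.radians(3.2); piv=np.array([.4855,-.1945]); p=o["tcp_pos"][:2]
v=p-piv; print(np.linalg.norm(v),np.degrees(np.arctan2(v[1],v[0])))
psi=np.radians(92.7); tx=np.array([np.cos(psi),np.sin(psi)]); ty=np.array([np.sin(psi),-np.cos(psi)])
th0=np.radians(162); th1=np.radians(93.2); L=.048
t=np.linspace(th0,th1,13); q=piv+L*np.c_[np.cos(t),np.sin(t)]; q[0]=p
print(q[-1])
for d in np.diff(q,axis=0): print((d@tx/.025).round(2),(d@ty/.025).round(2))
```

```text
[ 0.4394129  -0.17726252  0.14747031] 0.013164735542029458 29.98895318247378 [-5.5764507   1.92524137  6.46137033]
0.04920519408801814 159.49321554966045
[ 0.48282057 -0.14657484]
0.08 0.09
0.17 0.09
0.16 0.11
0.15 0.13
0.13 0.14
0.12 0.15
0.1 0.16
0.09 0.17
0.07 0.18
0.05 0.19
0.03 0.19
0.01 0.19
```

Emit:
jog_arm:
  series: "0 0 0 0.08 0.09 0 1;0 0 0 0.17 0.09 0 1;0 0 0 0.16 0.11 0 1;0 0 0 0.15 0.13 0 1;0 0 0 0.13 0.14 0 1"

```text
time: 39.45
tcp_pos: [0.4494, -0.1579, 0.1471]
eef_rot: [-2.161, -2.27, 0.008]
ft_force: [-23.5, 11.2, 21.5]
width: 0.0131
finger_force: 29.9
```

Emit:
jog_arm:
  series: "0 0 0 0.12 0.15 0 1;0 0 0 0.1 0.16 0 1;0 0 0 0.09 0.17 0 1;0 0 0 0.07 0.18 0 1;0 0 0 0.05 0.19 0 1"

```text
time: 39.87
tcp_pos: [0.472, -0.1454, 0.1467]
eef_rot: [-2.161, -2.274, 0.003]
ft_force: [-10.4, 7.7, 4.4]
width: 0.013
finger_force: 30.0
```

Emit:
jog_arm:
  series: "0 0 0 0.03 0.19 0 1;0 0 0 0.01 0.19 0 1;0 0 0 0 0 0 1;0 0 0 0 0 0 1;0 0 0 0 0 0 1"

```text
time: 40.28
tcp_pos: [0.4825, -0.1445, 0.1466]
eef_rot: [-2.162, -2.275, 0.0]
ft_force: [-4.1, 5.4, -1.3]
width: 0.0131
finger_force: 30.0
```

Emit:
jog_arm:
  series: "0 0 0 0 0 0 0.4;0 0 0 0 0 0 0.3;0 0 0 0 0 0 0.3;0 0 0 0 0 -0.5 0.3;0 0 0 0 0 -1 0.3"

```text
time: 40.7
tcp_pos: [0.482, -0.1458, 0.1834]
eef_rot: [-2.163, -2.274, 0.002]
ft_force: [-0.1, -0.5, 0.8]
width: 0.0294
finger_force: 0.0
```

Emit:
jog_arm:
  series: "0 0 0 0 0 -1 0;0 0 0 0 0 -1 0;0 0 0 0 0 -1 0;0 0 0 -0.97 -0.43 0 -0.2;0 0 0 -0.97 -0.43 0 -0.2"

```text
time: 41.12
tcp_pos: [0.4659, -0.1951, 0.2626]
eef_rot: [2.157, 2.277, 0.002]
ft_force: [-0.5, -1.3, -0.6]
width: 0.049
finger_force: 0.0
```

Emit:
jog_arm:
  series: "0 0 0 -0.97 -0.43 0 -0.2;0 0 0 -0.97 -0.43 0 -0.2;0 0 0 -0.97 -0.43 0 -0.2;0 0 0 -0.97 -0.43 0 -0.2;0 0 0 -0.97 -0.43 0 -0.2"

```text
time: 41.53
tcp_pos: [0.4163, -0.3207, 0.2608]
eef_rot: [2.164, 2.275, -0.0]
ft_force: [1.0, 0.1, -0.2]
width: 0.052
finger_force: 0.0
```

Emit:
jog_arm:
  series: "0 0 0 -0.97 -0.43 0 -0.2;0 0 0 0 0 0 -0.2;0 0 0 0 0 0 -0.2"

```text
time: 41.78
tcp_pos: [0.4066, -0.3456, 0.2602]
eef_rot: [2.168, 2.273, 0.001]
ft_force: [-0.6, -0.1, 0.6]
width: 0.0524
finger_force: 0.0
```

Run:
```python
from h import *
o=r.get_obs(); print(o["tcp_pos"],o["width"])
snap("scene","scene13"); snap("top","top13")
ims=[np.mean([optics.snapshot(n)[0].astype(float) for _ in range(4)],0).astype(np.uint8)[:,:,::-1] for n in("top","scene")]
t=ims[0][185:235,392:442]; s=ims[1][225:295,335:405]
f=lambda i:cv2.resize(i,(400,400),interpolation=2)
cv2.imwrite("pics/c13.png",np.hstack([f(t),f(s)]))
```

```text
[ 0.40655548 -0.34562103  0.26015693] 0.05240168085846881
```

View pics/c13.png

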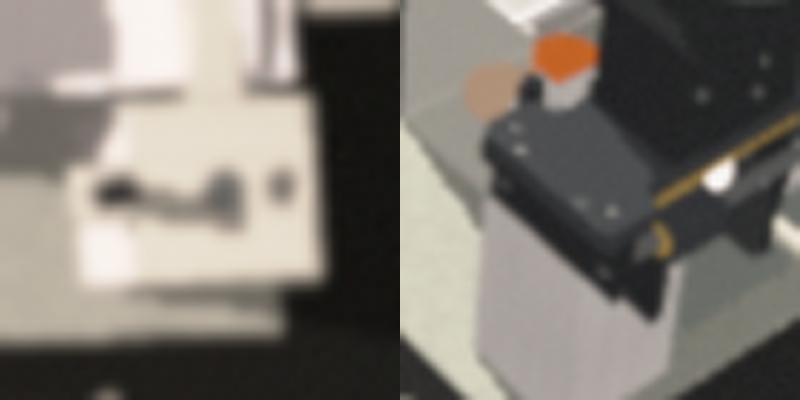

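Run:
```python
from h import *
g=lambda x,y,z: atz("top",392+(x+.5)/8-.5,185+(y+.5)/8-.5,z)
im=cv2.imread("pics/c13.png")[:, :400]; gr=cv2.cvtColor(im,cv2.COLOR_BGR2GRAY).astype(float)
def cen(x0,x1,y0,y1):
    w=np.clip(np.median(gr[y0:y1,x0:x1])-25-gr[y0:y1,x0:x1],0,None); Y,X=np.mgrid[y0:y1,x0:x1]; return (w*X).sum()/w.sum(),(w*Y).sum()/w.sum()
hc=cen(258,306,160,215); bc=cen(200,248,160,220); print(hc,bc)
h=g(*hc,.136); b=g(*bc,.138); po=g(115,190,.178); h2=g(*hc,.13)
print(h,b,po,h2)
for v in (h-b,b-po,h-po): print(np.linalg.norm(v[:2]),np.degrees(np.arctan2(v[1],v[0])))
# tongue/plate edges yaw vs tray edges: bin hood & base plate direction from top image lines
t=cv2.imread("pics/top13.png"); T=np.load("pics/top13.npy")
q=[]
for v in range(205,240):
  for u in range(436,480):
    if T[v,u]>0: q.append(dep("top",u,v,T,0))
q=np.array(q); k=q[(q[:,2]>.04)&(q[:,2]<.06)]; print("rest",len(k))
```

```text
(np.float64(281.5730592126597), np.float64(186.39029768467475)) (np.float64(221.92893108905193), np.float64(198.21608401668826))
[ 0.48614372 -0.21779311  0.136     ] [ 0.48095543 -0.19293294  0.138     ] [ 0.48232146 -0.14180698  0.178     ] [ 0.48639388 -0.21917895  0.13      ]
0.025395801211984106 -78.21163896984531
0.051144207320154754 -91.53052162393473
0.07608221000889251 -87.12033331286526
rest 167
```

The top view shows the tongue over the tray wall, the hole at (281,186), the bolt at (225,188) and the post at (115,190). The hole-to-post line lies within about 1° of the station's y axis, so the plate is aligned. Next I'll refine the pin.

Run:
```python
from h import *
for n,box in(("top",(218,250,435,480)),("scene",(280,350,350,420))):
    D=np.load(f"pics/{n}11.npy"); a=[]
    for v in range(box[0],box[1]):
        for u in range(box[2],box[3]):
            if D[v,u]>0:
                p=dep(n,u,v,D,0)
                if abs(p[0]-.406)<.05 and abs(p[1]+.343)<.05: a.append([*p,u,v])
    a=np.array(a); 
    for lo,hi in ((.035,.056),(.06,.078),(.08,.095)):
        q=a[(a[:,2]>lo)&(a[:,2]<hi)]; 
        if len(q): print(n,lo,len(q),np.percentile(q[:,:2],[5,95],axis=0).round(4).tolist(),q.mean(0).round(4))
im=cv2.imread("pics/top11.png"); g=cv2.cvtColor(im,cv2.COLOR_BGR2GRAY); print(g[224:242,448:470])
# vessel clearance
T=np.load("pics/top11.npy")
P=np.array([dep("top",u,v,T,0) for v in range(215,262) for u in range(464,540) if T[v,u]>0])
for x0 in(.36,.38,.40,.42,.44):
    q=P[(abs(P[:,0]-x0)<.01)&(P[:,2]>.1)]; print(x0,len(q),q[:,1].max() if len(q) else 0)
```

```text
top 0.035 161 [[0.3826, -0.3683], [0.431, -0.3173]] [ 4.064000e-01 -3.390000e-01  4.770000e-02  4.561925e+02  2.321118e+02]
top 0.06 12 [[0.3953, -0.3413], [0.4174, -0.3304]] [ 4.074000e-01 -3.348000e-01  6.940000e-02  4.568333e+02  2.319167e+02]
top 0.08 43 [[0.3972, -0.3538], [0.4172, -0.3339]] [ 4.064000e-01 -3.432000e-01  8.460000e-02  4.607209e+02  2.323023e+02]
scene 0.035 266 [[0.3784, -0.374], [0.4245, -0.3206]] [ 3.979000e-01 -3.523000e-01  4.730000e-02  3.762556e+02  3.286579e+02]
scene 0.06 44 [[0.3927, -0.3583], [0.4098, -0.3414]] [ 3.986000e-01 -3.525000e-01  6.920000e-02  3.772500e+02  3.236591e+02]
scene 0.08 61 [[0.3937, -0.3569], [0.414, -0.3361]] [ 4.043000e-01 -3.466000e-01  8.420000e-02  3.780164e+02  3.177213e+02]
[[ 38  58  79  92  98 108 115 111 105 113 108  87  63  47  34  25  24  24
   24  40  65  85]
 [ 47  77 100 108 118 131 141 142 154 177 180 160 136 113  87  62  44  33
   30  46  71  90]
 [ 65  91 111 117 128 143 152 162 190 219 228 223 210 189 157 128 104  84
   62  56  76  93]
 [ 91 109 114 120 131 147 157 172 206 232 240 240 237 230 217 198 178 153
  
[... 768 characters left out ...]
40 242 244 244 245 244 239 223 192 161 141 135 128 121 116 105  82
   62  73  91 101]
 [204 216 227 232 238 242 244 243 239 232 221 214 208 201 185 165 131  90
   62  75  93 100]
 [135 154 178 196 214 227 235 238 241 241 240 239 238 236 228 207 157  95
   60  78  93 103]
 [ 70  90 113 131 154 179 200 215 228 236 239 241 243 243 238 219 163  94
   61  76  95 103]
 [ 35  45  56  71  89 111 134 156 183 206 219 228 235 240 235 210 144  78
   61  79  94 102]
 [ 36  33  33  37  48  59  74  92 118 141 161 182 203 220 218 181 115  59
   60  81  97 103]]
0.36 344 -0.17667621752377197
0.38 524 -0.17884004494532849
0.4 613 -0.18200943444071951
0.42 629 -0.18544166866735565
0.44 613 -0.18771646386462373
```

Emit:
jog_arm:
  series: "0 0 0 0.03 -0.03 1 -0.2;0 0 0 0 0 1 -0.2;0 0 0 0 0 1 -0.2;0 0 0 0 0 1 -0.2;0 0 0 0 0 1 -0.2"

```text
time: 42.7
tcp_pos: [0.4065, -0.3432, 0.1333]
eef_rot: [2.165, 2.276, -0.0]
ft_force: [-0.0, -0.7, -0.0]
width: 0.0522
finger_force: 0.0
```

Emit:
jog_arm:
  series: "0 0 0 0 0 1 -0.2;0 0 0 0 0 0.8 -0.2;0 0 0 0 0 0.6 -0.2;0 0 0 0 0 0.6 -0.2;0 0 0 0 0 0 -0.2"

```text
time: 43.12
tcp_pos: [0.405, -0.3421, 0.0565]
eef_rot: [-2.162, -2.273, -0.0]
ft_force: [-0.5, 0.1, 0.7]
width: 0.052
finger_force: 0.0
```

Emit:
jog_arm:
  series: "0 0 0 0 0 0 0.2;0 0 0 0 0 0 0.4;0 0 0 0 0 0 1;0 0 0 0 0 0 1;0 0 0 0 0 0 1"

```text
time: 43.53
tcp_pos: [0.4068, -0.3437, 0.0601]
eef_rot: [2.164, 2.276, -0.0]
ft_force: [-0.8, 0.0, -0.1]
width: 0.0269
finger_force: 0.3
```

Emit:
jog_arm:
  series: "0 0 0 0 0 0 1;0 0 0 0 0 0 1;0 0 0 0 0 0 1"

```text
time: 43.78
tcp_pos: [0.4066, -0.3437, 0.06]
eef_rot: [2.165, 2.276, -0.001]
ft_force: [-2.1, 0.8, 6.7]
width: 0.0254
finger_force: 30.0
```

Emit:
jog_arm:
  series: "0 0 0 0 0 -0.5 1;0 0 0 0 0 -1 1;0 0 0 0 0 -1 1;0 0 0 0 0 -1 1;0 0 0 0 0 -1 1"

```text
time: 44.2
tcp_pos: [0.4066, -0.343, 0.1738]
eef_rot: [2.164, 2.277, 0.0]
ft_force: [0.6, -1.2, 0.4]
width: 0.0254
finger_force: 30.0
```

Emit:
jog_arm:
  series: "0 0 0 0 0 -1 1;0 0 0 0 0 -0.9 1;0 0 0 0 0 0 1;0 0 0 0 0 0 1;0 0 0 0 0 0 1"

```text
time: 44.62
tcp_pos: [0.4063, -0.3431, 0.2191]
eef_rot: [-2.165, -2.276, 0.0]
ft_force: [-0.0, 0.2, -0.1]
width: 0.0252
finger_force: 30.0
```

Run:
```python
from h import *
o=r.get_obs(); print(o["tcp_pos"],o["width"],o["finger_force"])
snap("scene","scene14"); im=cv2.imread("pics/scene14.png"); D=np.load("pics/scene14.npy")
t=o["tcp_pos"]; c=proj("scene",t-[0,0,.03]); print(c)
u0,v0=int(c[0]),int(c[1]); print("shank rows: bright cols")
for v in range(v0-22,v0+24,2): 
    print(v,cv2.cvtColor(im[v:v+1,u0-14:u0+15],cv2.COLOR_BGR2GRAY)[0])
for dz in(-.015,-.035,-.054): print(dz,proj("scene",t+[0,0,dz]).round(1))
```

```text
[ 0.40625332 -0.34311534  0.21913918] 0.025225399005157412 29.994334559887648
[381.80064681 290.89634887]
shank rows: bright cols
268 [ 78  79  78  79  79  78  76  80  76  67  55  53  51  51  53  66  87  98
 105 104  88  66  53  51  53  61  77  85  86]
270 [ 81  77  79  78  80  79  78  77  79  66  58  49  60  84  96 105  92  71
  55  55  51  50  55  52  53  54  62  67  67]
272 [79 78 78 79 80 78 80 79 80 67 55 51 55 68 69 60 55 47 51 52 50 53 55 51
 52 51 45 43 68]
274 [ 81  84 103  98  81  80  78  78  77  73  62  57  87 108 108  94  72  55
  53  54  56  52  55  50  53  51  45  55  95]
276 [ 79  80  82  85  80  74  75  68  61  54  53  70  92  94  92 107 109  80
  57  54  53  52  50  52  51  47  45  90 114]
278 [ 67  73  73  71  65  57  53  54  54  73  80  87  84  80  85 102 107  84
  57  48  52  54  49  45  46  46  63 106 121]
280 [ 51  54  55  50  50  48  50  75  85  86  79  73  60  44  43  51  53  48
  50  49  50  49  45  45  48  44  81 112 119]
282 [ 42  39  47  41  36  43  63  82  78  60  40  38  35  34  38  40  43  40
  41  38  40  35  43  50  57  68 100 117 123]
284 [ 47  50  3
[... 1047 characters left out ...]
 33  33  35  33  34  34  33  40  35  36  35]
302 [121 121 112 103  75  50  37  32  36  34  33  36  33  36  30  31  35  29
  32  39  33  37  39  33  37  31  34  29  35]
304 [93 66 45 37 30 37 35 35 32 35 32 36 36 35 38 37 37 35 37 39 32 38 32 31
 38 33 37 34 35]
306 [33 38 32 32 37 36 35 34 35 36 32 33 37 34 32 34 38 37 38 34 33 39 34 32
 36 35 33 37 33]
308 [36 37 35 32 32 40 33 35 32 36 36 36 37 33 33 34 36 35 36 35 32 29 35 36
 35 33 34 32 36]
310 [37 34 35 37 31 34 36 39 36 38 35 32 36 34 34 37 34 35 38 37 39 34 36 38
 35 33 31 35 34]
312 [31 33 37 35 35 35 36 32 36 33 36 37 36 38 36 35 37 33 33 33 36 33 41 36
 36 32 33 29 34]
-0.015 [382.4 287. ]
-0.035 [381.6 292.2]
-0.054 [380.8 297. ]
```

Emit:
jog_arm:
  series: "0 0 0 0.97 0.69 0 1;0 0 0 0.97 0.69 0 1;0 0 0 0.97 0.69 0 1;0 0 0 0.98 0.68 0 1;0 0 0 0.98 0.68 0 1"

```text
time: 45.08
tcp_pos: [0.486, -0.2159, 0.2182]
eef_rot: [-2.164, -2.275, 0.0]
ft_force: [0.7, -0.5, -0.3]
width: 0.0251
finger_force: 30.0
```

Emit:
jog_arm:
  series: "0 0 0 0 0 0 1;0 0 0 0 0 0 1;0 0 0 0 0 0 1;0 0 0 0 0 0 1"

```text
time: 45.42
tcp_pos: [0.4851, -0.2186, 0.2186]
eef_rot: [-2.166, -2.274, 0.001]
ft_force: [-0.1, -0.2, -0.3]
width: 0.0252
finger_force: 30.0
```

Run:
```python
from h import *
o=r.get_obs(); print(o["tcp_pos"],o["eef_rot"],o["ft_force"])
im,D=snap("scene","scene15"); t=o["tcp_pos"]
print(proj("scene",t-[0,0,.055]),proj("scene",[.4863,-.219,.136]),proj("scene",[.4855,-.1945,.138]))
i=cv2.imread("pics/scene15.png")[225:285,335:415]; cv2.imwrite("pics/c15.png",cv2.resize(i,None,fx=9,fy=9,interpolation=2))
```

```text
[ 0.48511226 -0.21858146  0.21864485] [-2.16614857e+00 -2.27383577e+00  9.64243949e-04] [-0.11895313 -0.19484126 -0.25865924]
[373.51548364 255.90619684] [373.05211379 262.62790995] [367.49365923 257.08306306]
```

View pics/c15.png

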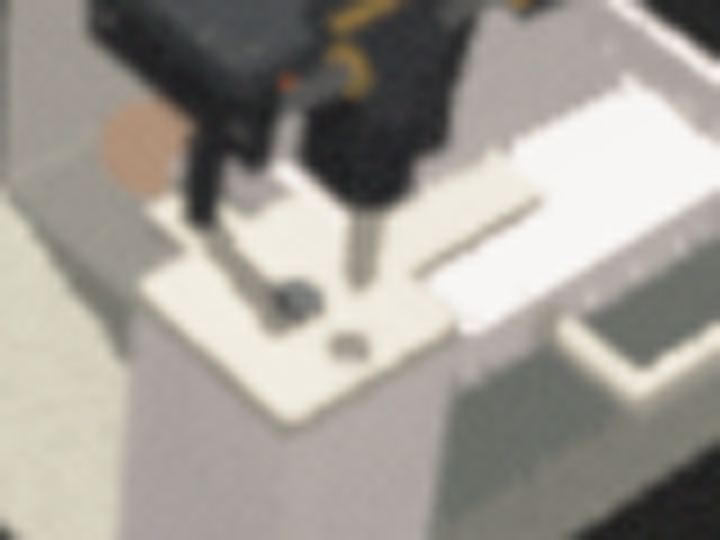

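The tip at (360,288) in the crop stands nearly straight above the hole at (349,347). Sinking it 28 mm projects to within about 2 mm of the hole, which is inside the taper's capture range. I'll descend slowly.

Emit:
jog_arm:
  series: "0 0 0 0.05 0.04 0.5 1;0 0 0 0 0 0.5 1;0 0 0 0 0 0.2 1;0 0 0 0 0 0.2 1;0 0 0 0 0 0 1"

```text
time: 45.88
tcp_pos: [0.4862, -0.2161, 0.1828]
eef_rot: [-2.164, -2.275, 0.001]
ft_force: [-0.4, -0.3, -0.2]
width: 0.0252
finger_force: 30.0
```

Emit:
jog_arm:
  series: "0 0 0 0 0 0.1 1;0 0 0 0 0 0.1 1;0 0 0 0 0 0 1"

```text
time: 46.13
tcp_pos: [0.4869, -0.2165, 0.1791]
eef_rot: [2.165, 2.276, -0.0]
ft_force: [0.1, -2.4, -1.4]
width: 0.0251
finger_force: 30.0
```

Emit:
jog_arm:
  series: "0 0 0 0 0 0.2 1;0 0 0 0 0 0.2 1;0 0 0 0 0 0 1"

```text
time: 46.38
tcp_pos: [0.4866, -0.2165, 0.1684]
eef_rot: [-2.165, -2.276, 0.001]
ft_force: [0.5, -3.8, -1.6]
width: 0.0254
finger_force: 30.0
```

Emit:
jog_arm:
  series: "0 0 0 0 0 0.2 1;0 0 0 0 0 0 1"

```text
time: 46.55
tcp_pos: [0.4868, -0.2165, 0.1636]
eef_rot: [-2.165, -2.276, 0.0]
ft_force: [0.3, -3.6, -1.9]
width: 0.0258
finger_force: 30.0
```

Emit:
jog_arm:
  series: "0 0 0 -0.04 0 0.2 1;0 0 0 0 0 0.2 1;0 0 0 0 0 0 1"

```text
time: 46.8
tcp_pos: [0.4866, -0.2169, 0.1531]
eef_rot: [-2.164, -2.276, -0.0]
ft_force: [1.0, -2.6, -1.5]
width: 0.0252
finger_force: 30.0
```

Emit:
jog_arm:
  series: "0 0 0 0 0 0.15 1;0 0 0 0 0 0.1 1;0 0 0 0 0 0 1;0 0 0 0 0 0 1"

```text
time: 47.13
tcp_pos: [0.4868, -0.217, 0.1477]
eef_rot: [-2.164, -2.276, 0.0]
ft_force: [-1.0, -1.7, -2.8]
width: 0.0253
finger_force: 30.0
```

Emit:
jog_arm:
  series: "0 0 0 0 0 0.1 1;0 0 0 0 0 0.05 1;0 0 0 0 0 0 1"

```text
time: 47.38
tcp_pos: [0.4873, -0.2173, 0.1459]
eef_rot: [2.164, 2.276, -0.001]
ft_force: [-5.9, -0.8, 14.8]
width: 0.0253
finger_force: 30.0
```

Emit:
jog_arm:
  series: "0 0 0 0 0 0 0.3;0 0 0 0 0 0 0.2;0 0 0 0 0 0 0.2;0 0 0 0 0 0 0.2;0 0 0 0 0 -0.4 0.2"

```text
time: 47.8
tcp_pos: [0.4859, -0.2165, 0.1528]
eef_rot: [-2.162, -2.274, 0.001]
ft_force: [-0.7, 0.6, -0.7]
width: 0.0344
finger_force: 0.0
```

Emit:
jog_arm:
  series: "0 0 0 0 0 -1 0.2;0 0 0 0 0 -1 0.2;0 0 0 0 0 -1 0.2;0 0 0 0 0 -1 0.2;0 0 0 -1 0 0 0.2"

```text
time: 48.22
tcp_pos: [0.4915, -0.2378, 0.2608]
eef_rot: [2.153, 2.279, 0.005]
ft_force: [1.5, 0.9, 0.4]
width: 0.0351
finger_force: 0.0
```

Emit:
jog_arm:
  series: "0 0 0 -1 0 0 0.2;0 0 0 -1 0 0 0.2;0 0 0 -1 0 0 0.2;0 0 0 0 0 0 0.2;0 0 0 0 0 0 0.2"

```text
time: 48.63
tcp_pos: [0.4917, -0.3182, 0.2543]
eef_rot: [-2.167, -2.273, -0.001]
ft_force: [1.3, 0.3, -0.8]
width: 0.0346
finger_force: 0.0
```

Run:
```python
from h import *
print(r.get_obs()["tcp_pos"])
snap("scene","scene16"); snap("top","top16")
for n in("top","scene"):
    D=np.load(f"pics/{n}16.npy"); c=proj(n,[.487,-.219,.172]); a=[]
    for v in range(int(c[1])-9,int(c[1])+10):
        for u in range(int(c[0])-9,int(c[0])+10):
            if D[v,u]>0: a.append(dep(n,u,v,D,0))
    a=np.array(a); q=a[(a[:,2]>.16)&(a[:,2]<.2)]; print(n,len(q),q.mean(0).round(4) if len(q) else 0)
im=cv2.imread("pics/top16.png")[:,:,::-1]
T=np.load("pics/top16.npy"); 
for p in [(.64,-.13),(.60,-.22),(.55,-.16)]:
    c=proj("top",[*p,.1]); print(p,dep("top",*c,T).round(3))
```

```text
[ 0.49165055 -0.31818024  0.25431704]
top 54 [ 0.487  -0.2173  0.1693]
scene 63 [ 0.4844 -0.2218  0.1679]
(0.64, -0.13) [ 0.64 -0.13  0.1 ]
(0.6, -0.22) [ 0.6   -0.22   0.099]
(0.55, -0.16) [ 0.55  -0.161  0.097]
```

```bash
python3 -c "
from station import r
print(r.job_done())"
```

```text
the job is handed in; nothing more can be done
None
```

I handed the job in at about 49 s of the 210 s allowed. By my last measurements all four caps are in the bin, the tray is flat, the lock plate is lined up to within a few degrees, and the pin is fully home. I didn't touch the beaker, and the hand-in gave no verdict.

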